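Set up the shaker station and its bottle caddy for a run

ROBOT

A 7-joint arm with a two-finger parallel gripper is mounted at the origin on the work surface. World frame = base frame: x ahead of the robot, y to its left, z up, the work surface at z = 0. Lengths are in m, angles in rad, forces in N, time in s.
With the tool pointing down it reaches from about 0.4 to 0.875 m from the base axis. Payload 19.3 kg.
Tool frame: the origin (TCP) lies at the very end of the fingers, on their centre line; the grasp point (between the pads) lies 19 mm behind it; z points along the fingers, x is the direction in which the jaws open and shut, and the axes are right-handed (so a half turn about z gives the same grasp; the last joint's range is limited). The gripper opens to 85 mm and grips with 20 to 120 N. Pads are 22 mm wide; open, the fingers measure 114 mm over their backs; the gripper's body (76 mm by 85 mm) begins 54 mm behind the grasp point. The pads swing forward as they close: fully open they stand 13 mm farther back than shut.
Start: joints at [1.246, 0.521, -0.036, 1.599, 0.021, 1.021, -0.113], TCP at [0.158, -0.605, 0.231] pointing down, gripper open.
Joint ranges: [-2.91, 2.91], [-0.3, 2.13], [-1.5, 1.42], [0.17, 2.43], [-1.26, 4.41], [0.16, 1.93], [-2.52, 2.52]. Speed limits (rad/s): [1.89, 1.89, 2.39, 2.39, 3.01, 3.01, 3.01].

INTERFACE

Orientations are given as [roll, pitch, yaw] about the fixed x, y, z axes, in that order (R = Rz(yaw) Ry(pitch) Rx(roll)).
In Python, from workcell import bot gives the robot as it stands.
- The arm moves only by the tool jog_arm, never from a script. Its argument "increments" is a list of rows, each an object of numbers: "wx", "wy", "wz": the turn, a rotation vector about the tool's x, y, z in degrees; "x", "y", "z": the shift along the tool's x, y, z in cm; "claw": the opening in per cent of the stroke, from 0 (shut) to 100 (fully open). A call has 1 to 10 rows; each row is the pose to reach, as a shift and turn from the pose measured when the call began, along the tool's axes at that moment; what a row does not reach only later rows make up. A row lasts 1/8 s, in which the tool goes at most 62.5 mm and 10.7 degrees, less where a joint would pass 70% of its speed; a pose out of reach is approached as far as the arm can. A call with a gripper value outside its range is refused whole. The fingers move at their own pace and stop on an object; "squeeze" is the grip in N (left out, the last holds). Time passes only in rows, so rows that repeat a pose let the fingers close. It gives the time, the measured TCP pose, the force and the opening at its end, in the units of the state.
- bot.observe(): the state, without advancing time (a new reading comes with each control period).
- bot.grab_frame(name): name is "scene" or "top" or "wrist"; returns a dict with "pixels" (420x560x3 uint8, red, green, blue), "fov_y" (degrees; the focal length in pixels is half the picture's height over the tangent of half this angle, whatever the lens; pixels are square), "cx", "cy" (the principal point, pixels), "origin" and "orientation" of the camera in the world. Camera axes: x right, y down, z forward; pixel columns grow to the right and rows downward; lengths in m; the calibration is good to about 2 mm. A picture is of the moment at which its call begins. There is no depth.
- bot.job_done(): hands the job in, once; it reports no verdict.
The state is a dict: "clock": time; "qpos": joint angles; "qd": joint speeds; "joint_efforts": joint torques, N m; "position": TCP position; "tool_rot": TCP orientation; "force": force on the tool from outside, world axes, zero at the start; "moment": the same for the moment, N m; "grip_width": finger opening in m.
Only numpy, scipy, OpenCV 4.12 (cv2) and the standard library are available. Lean on these libraries where they do the work, as an engineer would, in place of code of your own. Each camera call takes 0.05 s, during which the arm holds its last target.

TASK

Set up the shaker station: seat the aluminium tube block flat in the shaker's nest, swinging the hold-down arm out of the way first if it is over the nest, then swing the arm fully closed over the block. Stand the three bottles upright in the grey caddy, each in the middle of its own compartment: the wide round jar in the end compartment nearest the shaker, the square bottle in the opposite end one and the slim bottle between them. Do not disturb the tip box or the beaker.

Things in the scene. Friction and masses are not known exactly. Their poses are not given: they have to be found in the camera images.
- block_center (a point): Loose bare aluminium tube block, 60 (its x) x 40 (its y) x 40 mm high, flat sides, eight dark wells in its top face, about 0.2 kg. Point: its centre, 20 mm above its underside; z up. Either way round is right.
- jar_center (a point): Loose wide round jar of milky plastic with a broad white cap: body 56 mm in diameter and straight-sided up to 52 mm, cap 50 mm in diameter, 74 mm high in all, about 0.18 kg. Point: its centre, 37 mm above its underside; z up.
- slim_center (a point): Loose slim round bottle of milky plastic with a small white cap: body 36 mm in diameter and straight-sided up to 60 mm, cap 24 mm in diameter, 84 mm high in all, about 0.11 kg. Point: its centre, 42 mm above its underside; z up.
- square_center (a point): Loose square bottle of milky plastic with a small round white cap: body 44 x 44 mm (along its x and y) and 56 mm high, cap 30 mm in diameter, 72 mm high in all, about 0.14 kg. Point: its centre, 36 mm above its underside; z up.
- nest (a point): Nest on the black shaker (140 x 120 mm, fixed). Point: centre of the nest floor, 50 mm above the bench. x: away from the robot side, along the 74 mm inner length; y: left, along the 54 mm inner width; z up. Rim 8 mm high round the floor. The tube block goes in with its long side along x. The hold-down arm's pivot post stands 62 mm from the nest centre along +x, 58 mm above the floor.
- holddown (a joint): Hold-down arm, a steel bar 16 mm wide turning level on the pivot post. Rad: 0 = closed (stop), bar along the nest's middle line, free end at its -x side; grows as the free end swings to the nest's +y side, stop at 1.45. Above 1.1 the nest is free from above. Starts anywhere from closed to open; turns lightly (0.5 N at the knob), stays where left. Its underside clears a seated block by 6 mm.
- clamp_knob (a point): Round black knob, 18 mm in diameter and 32 mm high, standing upright on the free end of the hold-down arm, 115 mm from the pivot axis. Point: its centre, about 70 mm above the nest's floor (the knob's top is 86 mm above it). Frame turns with the arm: x points from the knob to the pivot, z up.
- caddy: Grey plastic bottle caddy fixed to the bench, 80 mm (its x) x 232 mm (its y), with three square compartments in a row along its y, centres at y = -76, 0 and +76 mm, each 72 x 72 mm inside; floor 4 mm above the bench, walls reaching 16 mm. Origin: centre of its underside; z up. It stands beside the shaker, left or right of it.
- tipbox_center (a point): Bystander: pipette tip box, clear with a blue top plate, 82 x 120 x 55 mm. Point: its centre, 27 mm up.
- beaker_center (a point): Bystander: empty glass beaker, 66 mm in diameter, 85 mm high. Point: its centre, 43 mm up.
Mind the look-alikes: they are no part of the job. Leave any green or purple look-alike of the part that bears slim_center alone.

How it is judged:
At the end, for the whole second after the job is handed in: Block flat on the nest floor (12 mm, 0.35 rad, 4 mm in height), arm under 0.12 rad; jar in the caddy compartment nearest the shaker, slim bottle in the middle one, square bottle in the far one, each within 16 mm of its centre in x and y and 5 mm in height; all upright (0.12 rad) and at rest (((y of nest in the frame of caddy above 0 m and x of jar_center in the frame of caddy between -0.016 and 0.016 m and y of jar_center in the frame of caddy between 0.06 and 0.092 m and z of jar_center in the frame of caddy between 0.036 and 0.046 m and x of square_center in the frame of caddy between -0.016 and 0.016 m and y of square_center in the frame of caddy between -0.092 and -0.06 m and z of square_center in the frame of caddy between 0.035 and 0.045 m) or (y of nest in the frame of caddy below 0 m and x of jar_center in the frame of caddy between -0.016 and 0.016 m and y of jar_center in the frame of caddy between -0.092 and -0.06 m and z of jar_center in the frame of caddy between 0.036 and 0.046 m and x of square_center in the frame of caddy between -0.016 and 0.016 m and y of square_center in the frame of caddy between 0.06 and 0.092 m and z of square_center in the frame of caddy between 0.035 and 0.045 m)) and x of slim_center in the frame of caddy between -0.016 and 0.016 m and y of slim_center in the frame of caddy between -0.016 and 0.016 m and z of slim_center in the frame of caddy between 0.041 and 0.051 m and horizontal distance between block_center and nest below 0.012 m and z of block_center in the frame of nest between 0.016 and 0.024 m and angle between the x axis of block_center and the x axis of nest, either way round below 0.35 rad and value of joint holddown below 0.12 rad and angle between each of block_center, jar_center, slim_center, square_center's own z axis and vertical below 0.12 rad and linear speed of each of block, jar, slim, square below 0.02 m/s and angular speed of each of block, jar, slim, square below 0.2 rad/s); the robot touches nothing.
It fails at once if the tip box or the beaker is pushed more than 25 mm (distance of any of tipbox_center, beaker_center from where it was at the start of the episode above 0.025 m).
It also fails if it takes over 131 s, if anything falls off the work surface, if the arm or the gripper's body presses on something with over 40 N, if the wrist force passes 120 N, or if a joint passes its speed limit or range.

## Working session

There is one attempt and no reset: what is moved stays moved. The work goes in short steps, Python scripts to look and compute and a tool call to move; the robot and the scene stay as the last step left them, time stands still between calls to the robot, and variables do not carry over. Pictures are saved under pics/ and viewed, and the job is handed in when it is done.

Besides the shell and the picture viewer there is one more tool, called after "Request:" by a JSON object that holds its "method" and its "body". jog_arm: Moves the arm, as the interface text tells. Its arguments: {"type":"object","properties":{"increments":{"type":"array","items":{"type":"object","properties":{"wx":{"type":"number"},"wy":{"type":"number"},"wz":{"type":"number"},"x":{"type":"number"},"y":{"type":"number"},"z":{"type":"number"},"claw":{"type":"number"}}}},"squeeze":{"type":"number"}},"required":["increments"]}

```bash
ls; mkdir -p pics
cat > h.py <<'E'
import numpy as np, cv2
from workcell import bot
def snap(name,tag):
    f=bot.grab_frame(name)
    cv2.imwrite(f'pics/{tag}.png',f['pixels'][:,:,::-1])
    np.save(f'pics/{tag}.npy',np.array([f],dtype=object),allow_pickle=True)
    return f
def load(tag): return np.load(f'pics/{tag}.npy',allow_pickle=True)[0]
E
python3 - <<'E'
from h import *
for n in ['scene','top','wrist']:
    f=snap(n,n+'0'); print(n,{k:f[k] for k in f if k!='pixels'})
print(bot.observe())
E
```

```text
pics
scene {'fov_y': 54.89723487667476, 'cx': 283.6187249598424, 'cy': 205.7285700454012, 'origin': array([ 0.94288555, -0.53775615,  0.82872504]), 'orientation': array([-2.37255851, -0.0047538 ,  0.71162885])}
top {'fov_y': 52.66771729925706, 'cx': 279.1621383565598, 'cy': 212.93333264605832, 'origin': array([ 0.3157192 , -0.01367737,  1.27777157]), 'orientation': array([-2.96844409,  0.01156895, -1.59489493])}
wrist {'fov_y': 69.76459659679921, 'cx': 276.62323129750695, 'cy': 212.2831640959639, 'origin': array([ 0.22854713, -0.58649713,  0.37350126]), 'orientation': array([ 2.84961142e+00,  3.87834811e-04, -1.31511672e+00])}
{'clock': 0.15, 'qpos': array([ 1.2458005 ,  0.5218764 , -0.03633403,  1.59980914,  0.02119712,
        1.0211088 , -0.11280734]), 'qd': array([ 0.00133716, -0.00058603,  0.00040212, -0.00256127,  0.00029438,
        0.00025015, -0.00118315]), 'joint_efforts': array([ 2.57089101e-03, -9.27393293e+01,  1.98109925e+00, -3.70055151e+01,
        1.80684251e-02,  6.35067117e-03, -1.23106106e-04]), 'position': array([ 0.15745203, -0.60461153,  0.23088263]), 'tool_rot': array([ 3.14154523e+00,  8.15595878e-04, -1.31601719e+00]), 'force': array([ 0.06491549, -0.40474393,  1.09677859]), 'moment': array([-0.01126427,  0.02935759, -0.01470477]), 'grip_width': 0.08505351043295312}
```

View pics/scene0.png

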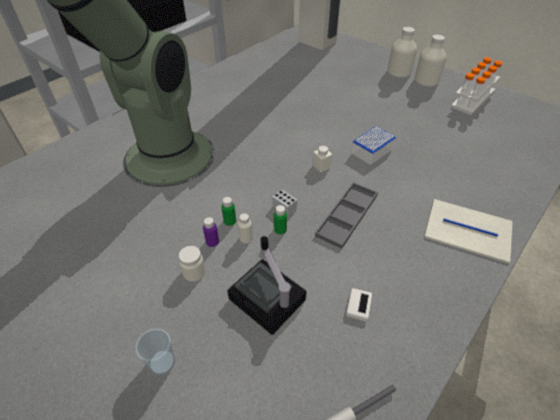

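View pics/top0.png

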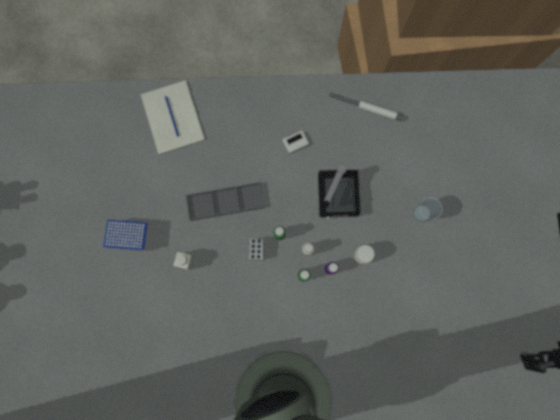

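View pics/wrist0.png

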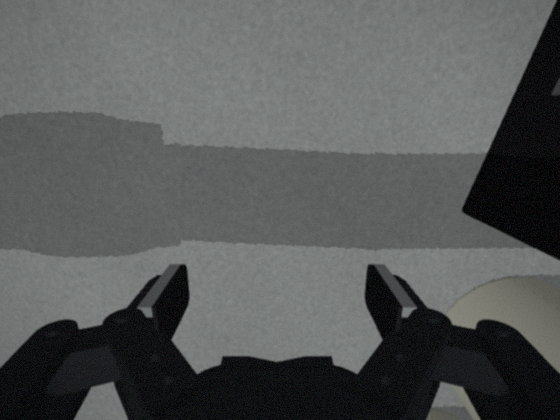

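Run:
```python
from h import *
im=cv2.imread('pics/top0.png')
c=im[150:290,160:300]; cv2.imwrite('pics/t1.png',cv2.resize(c,None,fx=4.2,fy=4.2,interpolation=cv2.INTER_CUBIC))
c=im[150:290,260:400]; cv2.imwrite('pics/t2.png',cv2.resize(c,None,fx=4.2,fy=4.2,interpolation=cv2.INTER_CUBIC))
```

```text
(no output)
```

View pics/t1.png

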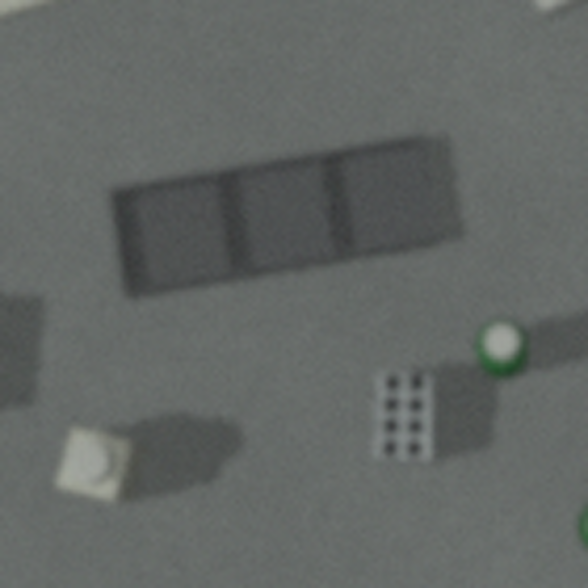

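View pics/t2.png

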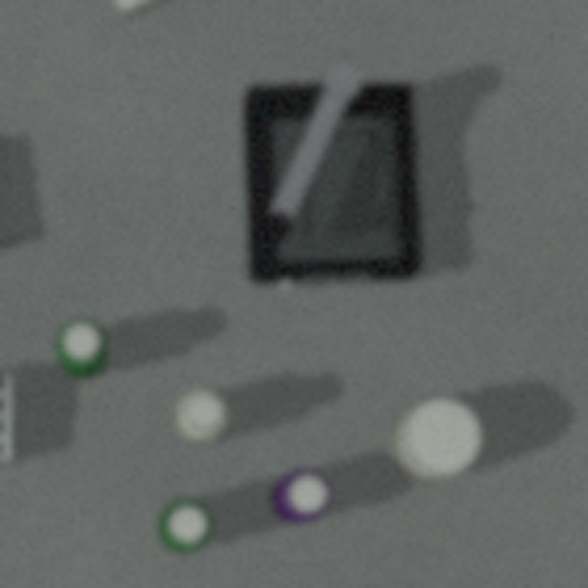

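```bash
cat >> h.py <<'E'
from scipy.spatial.transform import Rotation as R
def world(f,uv,z):
    uv=np.atleast_2d(uv).astype(float); F=f['pixels'].shape[0]/2/np.tan(np.radians(f['fov_y'])/2)
    d=np.c_[(uv[:,0]-f['cx'])/F,(uv[:,1]-f['cy'])/F,np.ones(len(uv))]
    d=R.from_euler('xyz',f['orientation']).apply(d); o=f['origin']
    return o+d*((z-o[2])/d[:,2])[:,None]
def pix(f,p):
    F=f['pixels'].shape[0]/2/np.tan(np.radians(f['fov_y'])/2)
    c=R.from_euler('xyz',f['orientation']).inv().apply(np.atleast_2d(p)-f['origin'])
    return np.c_[c[:,0]/c[:,2]*F+f['cx'],c[:,1]/c[:,2]*F+f['cy']]
E
python3 - <<'E'
from h import *
np.set_printoptions(precision=4,suppress=True)
f=load('top0')
t1=lambda *a:np.array(a)/4.2+[160,150]
t2=lambda *a:np.array(a)/4.2+[260,150]
print('block',world(f,t1([377,370],[434,370],[434,461],[373,458],[404,415]),.04)[:,:2])
print('sqcap',world(f,t1([97,458]),.072)); print('sqbody',world(f,t1([72,427],[131,443],[116,502],[55,484]),.056)[:,:2])
print('slim',world(f,t2([203,412]),.084)); print('jar',world(f,t2([439,437],[397,437],[482,437]),.074))
c=world(f,t1([110,190],[450,135],[465,238],[130,297]),.016);print('caddy',c[:,:2],c.mean(0),np.linalg.norm(np.diff(c,axis=0),axis=1))
c=world(f,t2([246,88],[413,84],[420,272],[253,280]),.058);print('shaker',c[:,:2],c.mean(0),np.linalg.norm(np.diff(c,axis=0),axis=1))
print('piv',world(f,t2([345,75]),.12),'knob',world(f,t2([280,223]),.136))
print('greens',world(f,t2([83,341],[186,524],[307,495]),.084))
print('beaker',world(f,[[428,209]],.04),'tip',world(f,[[126,235]],.055))
print(world(f,[[280,395]],0))
s=load('scene0')
im=cv2.imread('pics/scene0.png')
cv2.imwrite('pics/s1.png',cv2.resize(im[170:330,170:320],None,fx=3.7,fy=3.7,interpolation=cv2.INTER_CUBIC))
cv2.imwrite('pics/s2.png',cv2.resize(im[130:280,260:400],None,fx=4,fy=4,interpolation=cv2.INTER_CUBIC))
E
```

```text
block [[0.4598 0.0835]
 [0.4588 0.0436]
 [0.3955 0.0448]
 [0.3987 0.087 ]
 [0.4279 0.0651]]
sqcap [[0.4012 0.271  0.072 ]]
sqbody [[0.424  0.2924]
 [0.412  0.2516]
 [0.3721 0.2614]
 [0.3853 0.3033]]
slim [[ 0.4222 -0.0845  0.084 ]]
jar [[ 0.4023 -0.2431  0.074 ]
 [ 0.403  -0.215   0.074 ]
 [ 0.4016 -0.272   0.074 ]]
caddy [[0.5989 0.2777]
 [0.6333 0.0301]
 [0.5566 0.0207]
 [0.5198 0.2622]] [0.5771 0.1477 0.016 ] [0.25   0.0772 0.2443]
shaker [[ 0.6527 -0.1246]
 [ 0.6524 -0.2425]
 [ 0.5178 -0.2398]
 [ 0.5152 -0.124 ]] [ 0.5845 -0.1827  0.058 ] [0.1178 0.1346 0.1158]
piv [[ 0.6428 -0.1857  0.12  ]] knob [[ 0.5396 -0.1361  0.136 ]]
greens [[ 0.4722 -0.0053  0.084 ]
 [ 0.3483 -0.0706  0.084 ]
 [ 0.3654 -0.1515  0.084 ]]
beaker [[ 0.5328 -0.4445  0.04  ]] tip [[0.4763 0.4427 0.055 ]]
[[ 0.0139  0.006  -0.    ]]
```

View pics/s1.png

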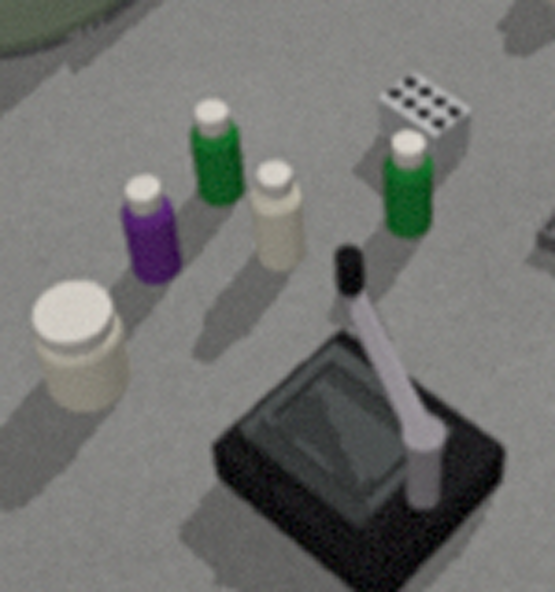

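View pics/s2.png

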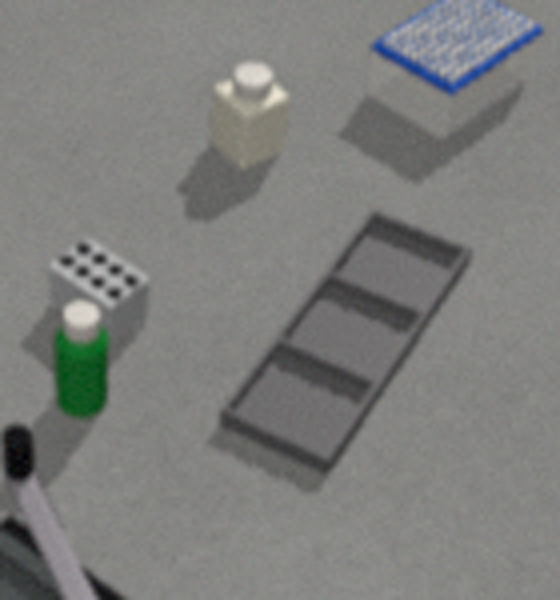

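Run:
```python
from h import *
np.set_printoptions(precision=4,suppress=True)
f=load('scene0')
s1=lambda *a:np.array(a)/3.7+[170,170]
s2=lambda *a:np.array(a)/4+[260,130]
c=world(f,s2([375,213],[470,250],[330,470],[222,418]),.016);print('caddy',c[:,:2],c.mean(0),np.linalg.norm(np.diff(c,axis=0),axis=1))
print('divs',world(f,s2([330,283],[420,318],[277,348],[372,385]),.016)[:,:2])
c=world(f,s2([83,238],[148,280],[115,306],[51,263]),.04);print('block',c,c.mean(0),np.linalg.norm(np.diff(c,axis=0),axis=1))
print('sqcap',world(f,s2([254,73]),.072),'slim',world(f,s1([275,173]),.084),'jar',world(f,s1([74,308]),.074))
print('knob',world(f,s1([350,255]),.136),'piv',world(f,s1([425,428]),.12))
c=world(f,s1([345,333],[504,452],[375,600],[214,450]),.05);print('shaker',c[:,:2],c.mean(0),np.linalg.norm(np.diff(c,axis=0),axis=1))
c=world(f,s1([336,347],[430,415],[362,528],[240,427]),.058);print('rim',c[:,:2],c.mean(0),np.linalg.norm(np.diff(c,axis=0),axis=1))
```

```text
caddy [[0.5283 0.2669]
 [0.6023 0.2791]
 [0.6418 0.0468]
 [0.5636 0.0358]] [0.584  0.1572 0.016 ] [0.075  0.2357 0.079 ]
divs [[0.5452 0.1849]
 [0.6121 0.1977]
 [0.5539 0.1097]
 [0.6216 0.1243]]
block [[0.3994 0.0858 0.04  ]
 [0.4607 0.0836 0.04  ]
 [0.4596 0.0497 0.04  ]
 [0.3992 0.0522 0.04  ]] [0.4297 0.0678 0.04  ] [0.0613 0.0339 0.0605]
sqcap [[0.4004 0.2815 0.072 ]] slim [[ 0.4259 -0.083   0.084 ]] jar [[ 0.4047 -0.2421  0.074 ]]
knob [[ 0.5425 -0.1327  0.136 ]] piv [[ 0.6482 -0.187   0.12  ]]
shaker [[ 0.534  -0.132 ]
 [ 0.6659 -0.134 ]
 [ 0.6709 -0.2553]
 [ 0.5335 -0.2471]] [ 0.6011 -0.1921  0.05  ] [0.1319 0.1214 0.1377]
rim [[ 0.5413 -0.1478]
 [ 0.6187 -0.1473]
 [ 0.6387 -0.2304]
 [ 0.5379 -0.2287]] [ 0.5842 -0.1886  0.058 ] [0.0774 0.0855 0.1008]
```

```bash
cat >> h.py <<'E'
def inc(*targets):
    """targets: (x,y,z,yaw) tool down; prints tool-frame increments from the current pose"""
    o=bot.observe(); R0=R.from_euler('xyz',o['tool_rot'])
    print('t',round(o['clock'],2),'pos',np.round(o['position'],4),'rot',np.round(o['tool_rot'],3),'F',np.round(o['force'],1),'w',round(o['grip_width'],4))
    for x,y,z,yaw in targets:
        d=R0.inv().apply(np.array([x,y,z])-o['position'])*100
        Rt=R.from_euler('xyz',[np.pi,0,yaw])
        w=np.degrees((R0.inv()*Rt).as_rotvec())
        print(f'x {d[0]:.2f} y {d[1]:.2f} z {d[2]:.2f}  wx {w[0]:.2f} wy {w[1]:.2f} wz {w[2]:.2f}')
E
python3 -c "
from h import *
inc((.42,-.3,.33,-1.57),(.42,0,.36,-1.57))"
```

```text
t 0.15 pos [ 0.1575 -0.6046  0.2309] rot [ 3.142e+00  1.000e-03 -1.316e+00] F [ 0.1 -0.4  1.1] w 0.0851
x -22.87 y -33.08 z -9.89  wx 0.01 wy 0.05 wz 14.55
x -51.90 y -40.64 z -12.87  wx 0.01 wy 0.05 wz 14.55
```

Request:
{"method": "jog_arm", "body": {"increments": [{"x":-11,"y":-16,"z":-5,"wz":7},{"x":-17,"y":-25,"z":-8,"wz":14.5},{"x":-23,"y":-33,"z":-10,"wz":14.5},{"x":-33,"y":-36,"z":-11,"wz":14.5},{"x":-43,"y":-39,"z":-12,"wz":14.5},{"x":-51.9,"y":-40.6,"z":-12.9,"wz":14.5},{"x":-51.9,"y":-40.6,"z":-12.9,"wz":14.5},{"x":-51.9,"y":-40.6,"z":-12.9,"wz":14.5},{"x":-51.9,"y":-40.6,"z":-12.9,"wz":14.5},{"x":-51.9,"y":-40.6,"z":-12.9,"wz":14.5}]}}

```text
schema error: expected keys wx, wy, wz, x, y, z, claw
```

```bash
python3 -c "
from h import *
inc((.42,0,.36,-1.57)); f=snap('wrist','w1'); print(f['origin'],f['orientation'],bot.observe()['qd'])"
```

```text
t 0.15 pos [ 0.1575 -0.6046  0.2309] rot [ 3.142e+00  1.000e-03 -1.316e+00] F [ 0.1 -0.4  1.1] w 0.0851
x -51.90 y -40.64 z -12.87  wx 0.01 wy 0.05 wz 14.55
[ 0.22855414 -0.58652289  0.3735793 ] [ 2.84962259e+00  2.32036763e-04 -1.31512157e+00] [-0.00088635 -0.00376978  0.000267   -0.00215108 -0.00031232  0.00043823
 -0.00170899]
```

View pics/w1.png

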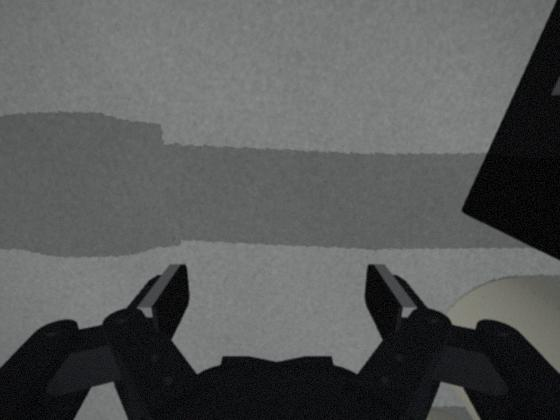

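The call was refused (all keys are needed); nothing moved. Repeating it with every key.

Request:
{"method": "jog_arm", "body": {"increments": [{"x":-11,"y":-16,"z":-5,"wx":0,"wy":0,"wz":7,"claw":100},{"x":-17,"y":-25,"z":-8,"wx":0,"wy":0,"wz":14.5,"claw":100},{"x":-23,"y":-33,"z":-10,"wx":0,"wy":0,"wz":14.5,"claw":100},{"x":-33,"y":-36,"z":-11,"wx":0,"wy":0,"wz":14.5,"claw":100},{"x":-43,"y":-39,"z":-12,"wx":0,"wy":0,"wz":14.5,"claw":100},{"x":-51.9,"y":-40.6,"z":-12.9,"wx":0,"wy":0,"wz":14.5,"claw":100},{"x":-51.9,"y":-40.6,"z":-12.9,"wx":0,"wy":0,"wz":14.5,"claw":100},{"x":-51.9,"y":-40.6,"z":-12.9,"wx":0,"wy":0,"wz":14.5,"claw":100},{"x":-51.9,"y":-40.6,"z":-12.9,"wx":0,"wy":0,"wz":14.5,"claw":100},{"x":-51.9,"y":-40.6,"z":-12.9,"wx":0,"wy":0,"wz":14.5,"claw":100}], "squeeze": 30}}

```text
clock: 1.45
position: [0.4047, -0.0552, 0.3513]
tool_rot: [-3.141, 0.0, -1.569]
force: [1.8, -1.1, 0.0]
grip_width: 0.0854
```

```bash
python3 -c "
from h import *
inc((.42,0,.36,-1.57)); f=snap('wrist','w1'); print(f['origin'],f['orientation'],bot.observe()['qd'])"
```

```text
t 1.45 pos [ 0.4047 -0.0552  0.3513] rot [-3.141  0.    -1.569] F [ 1.8 -1.1  0. ] w 0.0854
x -5.52 y -1.53 z -0.86  wx -0.03 wy 0.02 wz 0.04
[ 0.478135   -0.05551449  0.49408802] [ 2.85025562e+00 -1.38759022e-04 -1.56835978e+00] [ 0.06281497  0.00179399  0.07057375  0.01902843 -0.00235474 -0.03353955
  0.21088916]
```

View pics/w1.png

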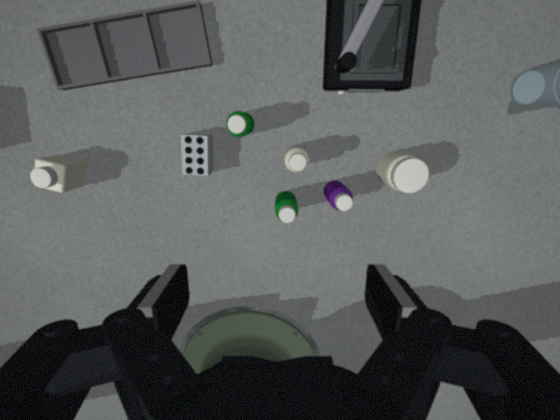

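Run:
```python
from h import *
im=cv2.imread('pics/w1.png')
z=lambda a,n:cv2.imwrite(f'pics/{n}.png',cv2.resize(a,None,fx=3,fy=3,interpolation=cv2.INTER_CUBIC))
z(im[0:200,20:230],'w1a'); z(im[0:220,215:455],'w1b')
```

```text
(no output)
```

View pics/w1a.png

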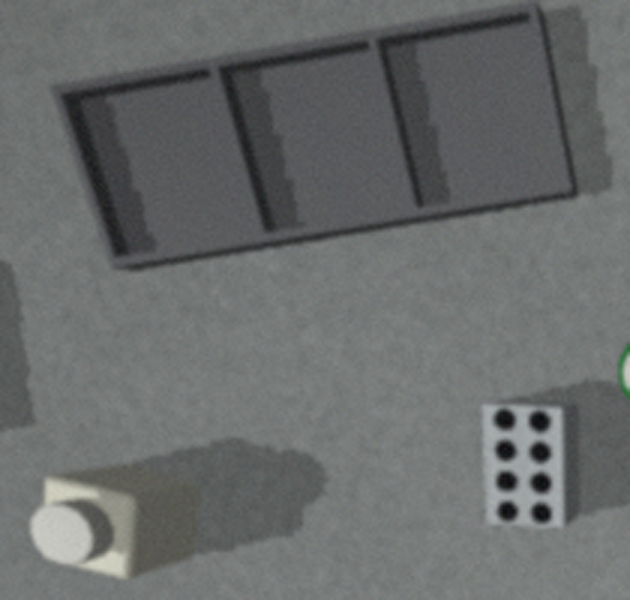

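View pics/w1b.png

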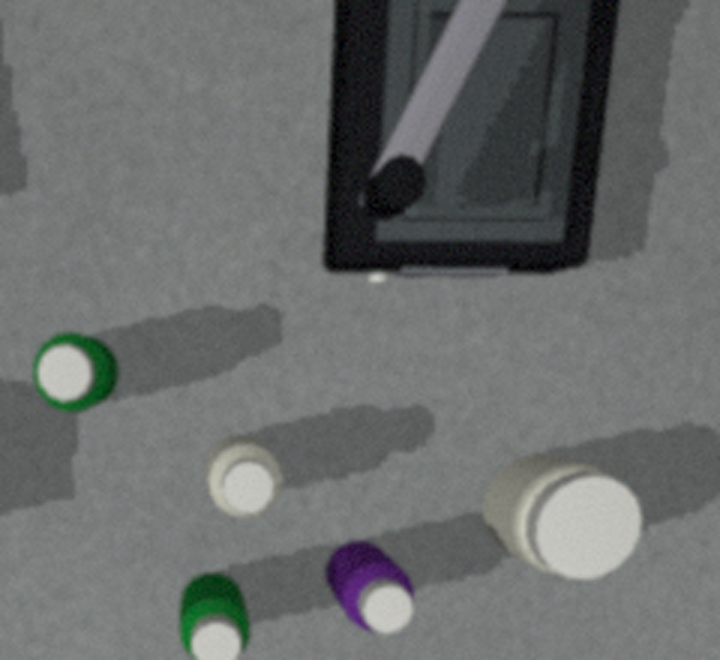

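Run:
```python
from h import *
np.set_printoptions(precision=4,suppress=True)
f=load('w1')
a=lambda *p:np.array(p)/3+[20,0]
b=lambda *p:np.array(p)/3+[215,0]
def q(n,c): print(n,c[:,:2].tolist() if 0 else c[:,:2],c.mean(0)[:2],np.linalg.norm(np.diff(c,axis=0),axis=1))
q('caddy',world(f,a([53,88],[538,4],[577,193],[118,267]),.016))
q('div',world(f,a([220,70],[268,230],[380,43],[420,206]),.016))
q('block',world(f,a([484,405],[563,405],[566,526],[487,523]),.04))
q('sqtop',world(f,a([45,477],[135,497],[129,577]),.056)); q('sqcap',world(f,a([65,531]),.072))
q('slim',world(f,b([248,486]),.084)); q('jar',world(f,b([584,525]),.074))
q('knob',world(f,b([397,186]),.136)); 
q('floorinner',world(f,b([388,217],[545,217]),.05))
q('shakerfront',world(f,b([325,268],[585,262]),.042))
```

```text
caddy [[0.6017 0.2796]
 [0.6361 0.0506]
 [0.5576 0.0375]
 [0.5239 0.2652]] [0.5798 0.1582] [0.2316 0.0796 0.2302]
div [[0.6092 0.2003]
 [0.5409 0.1888]
 [0.6204 0.1246]
 [0.5517 0.1137]] [0.5806 0.1569] [0.0694 0.1022 0.0695]
block [[0.4595 0.0836]
 [0.4596 0.0451]
 [0.4003 0.0474]
 [0.4017 0.0872]] [0.4303 0.0658] [0.0385 0.0594 0.0399]
sqtop [[0.4261 0.2926]
 [0.4166 0.2513]
 [0.377  0.2622]] [0.4066 0.2687] [0.0424 0.0411]
sqcap [[0.4028 0.2763]] [0.4028 0.2763] []
slim [[ 0.4263 -0.0842]] [ 0.4263 -0.0842] []
jar [[ 0.4073 -0.2425]] [ 0.4073 -0.2425] []
knob [[ 0.5403 -0.1318]] [ 0.5403 -0.1318] []
floorinner [[ 0.5426 -0.1469]
 [ 0.5427 -0.2176]] [ 0.5427 -0.1822] [0.0707]
shakerfront [[ 0.5219 -0.1207]
 [ 0.5248 -0.2413]] [ 0.5234 -0.181 ] [0.1207]
```

Request:
{"method": "jog_arm", "body": {"increments": [{"x":4,"y":-5,"z":1.5,"wx":0,"wy":0,"wz":0,"claw":50},{"x":9.5,"y":-10.5,"z":4,"wx":0,"wy":0,"wz":0,"claw":50},{"x":9.5,"y":-10.5,"z":4,"wx":0,"wy":0,"wz":0,"claw":50},{"x":9.5,"y":-10.5,"z":4,"wx":0,"wy":0,"wz":0,"claw":50},{"x":9.5,"y":-10.5,"z":4,"wx":0,"wy":0,"wz":0,"claw":50}]}}

```text
clock: 2.12
position: [0.512, -0.1413, 0.3132]
tool_rot: [-3.139, 0.002, -1.562]
force: [0.4, 0.8, -0.5]
grip_width: 0.0429
```

Run:
```python
from h import *
f=snap('wrist','w2'); print(f['origin'],f['orientation'],bot.observe()['position'],np.abs(bot.observe()['qd']).max())
im=cv2.imread('pics/w2.png')
cv2.imwrite('pics/w2a.png',cv2.resize(im[40:240,230:430],None,fx=3,fy=3,interpolation=cv2.INTER_CUBIC))
```

```text
[ 0.58498698 -0.14127939  0.45618331] [ 2.85291404e+00  2.04548590e-03 -1.56079684e+00] [ 0.51200833 -0.14131445  0.31344046] 0.004575067325113898
```

View pics/w2.png

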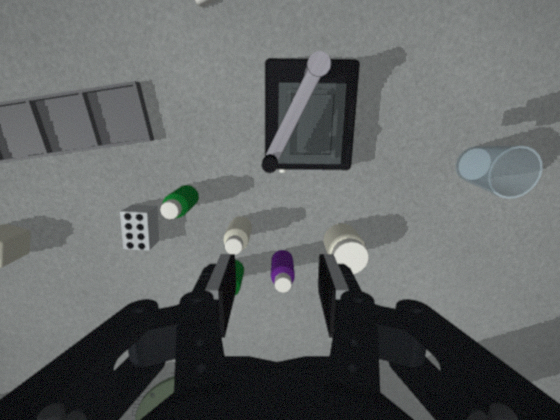

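View pics/w2a.png

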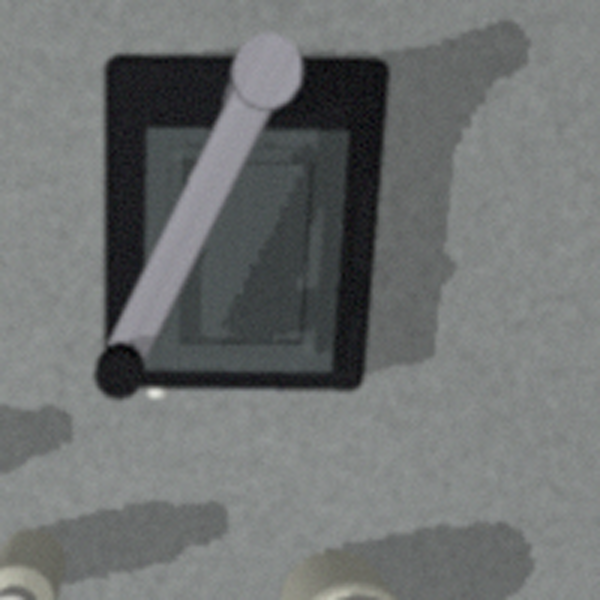

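Run:
```python
from h import *
np.set_printoptions(precision=4,suppress=True)
f=load('w2')
a=lambda *p:np.array(p)/3+[230,40]
def q(n,c): print(n,c[:,:2].tolist() if 0 else c[:,:2],c.mean(0)[:2],np.linalg.norm(np.diff(c,axis=0),axis=1))
for z in (.04,.05):q('shaker',world(f,a([107,57],[388,60],[362,388],[105,383]),z))
for z in (.05,.058):q('plate',world(f,a([147,128],[350,130],[330,373],[145,367]),z))
q('rimtop inner',world(f,a([182,158],[313,158],[302,343],[180,343]),.058))
q('rimbot inner',world(f,a([203,170],[303,158],[302,343],[200,343]),.05))
for z in (.108,.115,.12): q('piv',world(f,a([267,72]),z))
q('knob',world(f,a([119,371]),.136))
q('slim',world(f,[[234,245]],.084)); q('jar',world(f,[[350,257]],.074))
```

```text
shaker [[ 0.6615 -0.1259]
 [ 0.6614 -0.2433]
 [ 0.5244 -0.2434]
 [ 0.5255 -0.125 ]] [ 0.5932 -0.1844] [0.1173 0.1371 0.1184]
shaker [[ 0.6596 -0.1263]
 [ 0.6596 -0.2408]
 [ 0.5258 -0.2409]
 [ 0.5269 -0.1254]] [ 0.593  -0.1834] [0.1145 0.1338 0.1156]
plate [[ 0.633  -0.1429]
 [ 0.6331 -0.2273]
 [ 0.5324 -0.2261]
 [ 0.5342 -0.1432]] [ 0.5832 -0.1849] [0.0844 0.1007 0.0828]
plate [[ 0.6321 -0.1429]
 [ 0.6321 -0.2257]
 [ 0.5334 -0.2244]
 [ 0.5352 -0.1432]] [ 0.5832 -0.184 ] [0.0828 0.0987 0.0812]
rimtop inner [[ 0.6208 -0.1574]
 [ 0.6213 -0.2113]
 [ 0.5463 -0.2113]
 [ 0.5458 -0.1583]] [ 0.5836 -0.1846] [0.0538 0.075  0.053 ]
rimbot inner [[ 0.6169 -0.1667]
 [ 0.622  -0.2085]
 [ 0.5455 -0.2127]
 [ 0.5451 -0.1675]] [ 0.5824 -0.1889] [0.0421 0.0766 0.0452]
piv [[ 0.6447 -0.1845]] [ 0.6447 -0.1845] []
piv [[ 0.6435 -0.1837]] [ 0.6435 -0.1837] []
piv [[ 0.6427 -0.183 ]] [ 0.6427 -0.183 ] []
knob [[ 0.5435 -0.1337]] [ 0.5435 -0.1337] []
slim [[ 0.4284 -0.0853]] [ 0.4284 -0.0853] []
jar [[ 0.408  -0.2438]] [ 0.408  -0.2438] []
```

```bash
python3 -c "
from h import *
print(bot.observe()['qpos'])
inc((.5425,-.133,.2,.69),(.5425,-.133,.113,.69))"
```

```text
[ 0.3948228   0.29993244 -0.30037021  1.73222161  0.09444163  1.12062684
 -1.49540503]
t 2.17 pos [ 0.512  -0.1413  0.3134] rot [-3.138e+00  2.000e-03 -1.562e+00] F [-0.2  0.7  0.3] w 0.0427
x -0.78 y -3.02 z 11.36  wx -0.25 wy -0.16 wz -129.01
x -0.76 y -2.99 z 20.06  wx -0.25 wy -0.16 wz -129.01
```

Request:
{"method": "jog_arm", "body": {"increments": [{"x":-0.2,"y":-1,"z":3,"wx":0,"wy":0,"wz":-10,"claw":50},{"x":-0.4,"y":-2,"z":6,"wx":0,"wy":0,"wz":-20,"claw":50},{"x":-0.8,"y":-3,"z":9,"wx":0,"wy":0,"wz":-30,"claw":50},{"x":-0.8,"y":-3,"z":11.3,"wx":0,"wy":0,"wz":-40,"claw":50},{"x":-0.8,"y":-3,"z":11.3,"wx":0,"wy":0,"wz":-50,"claw":50},{"x":-0.8,"y":-3,"z":11.3,"wx":0,"wy":0,"wz":-60,"claw":50},{"x":-0.8,"y":-3,"z":11.3,"wx":0,"wy":0,"wz":-70,"claw":50},{"x":-0.8,"y":-3,"z":11.3,"wx":0,"wy":0,"wz":-80,"claw":50},{"x":-0.8,"y":-3,"z":11.3,"wx":0,"wy":0,"wz":-90,"claw":50},{"x":-0.8,"y":-3,"z":11.3,"wx":0,"wy":0,"wz":-100,"claw":50}]}}

```text
clock: 3.42
position: [0.5422, -0.1322, 0.2016]
tool_rot: [-3.141, -0.005, 0.19]
force: [0.5, -0.2, 0.5]
grip_width: 0.0429
```

```bash
python3 -c "
from h import *
inc((.5425,-.133,.2,.69),(.5425,-.133,.113,.69))"
```

```text
t 3.42 pos [ 0.5422 -0.1322  0.2016] rot [-3.141 -0.005  0.19 ] F [ 0.5 -0.2  0.5] w 0.0429
x 0.02 y 0.08 z 0.16  wx 0.05 wy -0.27 wz -28.63
x -0.03 y 0.09 z 8.86  wx 0.05 wy -0.27 wz -28.63
```

Request:
{"method": "jog_arm", "body": {"increments": [{"x":0,"y":0.1,"z":0,"wx":0,"wy":-0.3,"wz":-10,"claw":50},{"x":0,"y":0.1,"z":0,"wx":0,"wy":-0.3,"wz":-20,"claw":50},{"x":0,"y":0.1,"z":0.2,"wx":0,"wy":-0.3,"wz":-28.6,"claw":50},{"x":0,"y":0.1,"z":0.2,"wx":0,"wy":-0.3,"wz":-28.6,"claw":50},{"x":0,"y":0.1,"z":3,"wx":0,"wy":-0.3,"wz":-28.6,"claw":50},{"x":0,"y":0.1,"z":6,"wx":0,"wy":-0.3,"wz":-28.6,"claw":50},{"x":0,"y":0.1,"z":8.8,"wx":0,"wy":-0.3,"wz":-28.6,"claw":50},{"x":0,"y":0.1,"z":8.8,"wx":0,"wy":-0.3,"wz":-28.6,"claw":50},{"x":0,"y":0.1,"z":8.8,"wx":0,"wy":-0.3,"wz":-28.6,"claw":35},{"x":0,"y":0.1,"z":8.8,"wx":0,"wy":-0.3,"wz":-28.6,"claw":35}]}}

```text
clock: 4.68
position: [0.5434, -0.1332, 0.1149]
tool_rot: [3.139, -0.0, 0.689]
force: [-1.2, -0.4, 0.5]
grip_width: 0.0299
```

```bash
python3 -c "
from h import *
T=np.linspace(.466,1.38,8)
inc(*[(.645-.115*np.cos(t),-.1845+.115*np.sin(t),.113,.69) for t in T])
snap('wrist','w3')"
```

```text
t 4.67 pos [ 0.5434 -0.1332  0.1149] rot [ 3.139 -0.     0.689] F [-1.2 -0.4  0.5] w 0.0299
x -0.06 y -0.10 z 0.19  wx 0.13 wy -0.01 wz -0.08
x 1.35 y -0.61 z 0.19  wx 0.13 wy -0.01 wz -0.08
x 2.81 y -0.94 z 0.19  wx 0.13 wy -0.01 wz -0.08
x 4.31 y -1.08 z 0.19  wx 0.13 wy -0.01 wz -0.08
x 5.81 y -1.02 z 0.19  wx 0.13 wy -0.01 wz -0.08
x 7.28 y -0.76 z 0.19  wx 0.13 wy -0.01 wz -0.08
x 8.72 y -0.31 z 0.19  wx 0.13 wy -0.01 wz -0.08
x 10.08 y 0.32 z 0.19  wx 0.13 wy -0.01 wz -0.08
```

View pics/w3.png

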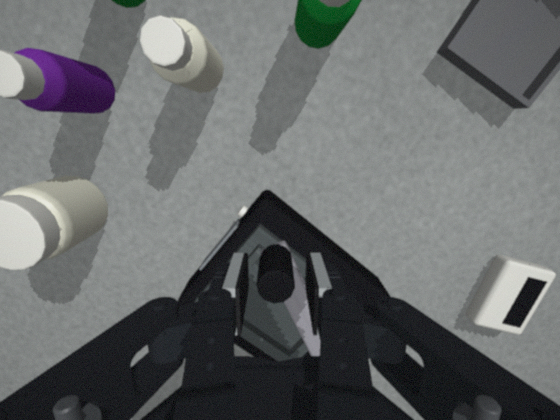

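Request:
{"method": "jog_arm", "body": {"increments": [{"x":1.4,"y":-0.6,"z":0.1,"wx":0,"wy":0,"wz":0,"claw":35},{"x":2.8,"y":-0.9,"z":0.1,"wx":0,"wy":0,"wz":0,"claw":35},{"x":4.3,"y":-1.1,"z":0.1,"wx":0,"wy":0,"wz":0,"claw":35},{"x":5.8,"y":-1,"z":0.1,"wx":0,"wy":0,"wz":0,"claw":35},{"x":7.3,"y":-0.8,"z":0.1,"wx":0,"wy":0,"wz":0,"claw":35},{"x":8.7,"y":-0.3,"z":0.1,"wx":0,"wy":0,"wz":0,"claw":35},{"x":10.1,"y":0.3,"z":0.1,"wx":0,"wy":0,"wz":0,"claw":35},{"x":10.1,"y":0.3,"z":0.1,"wx":0,"wy":0,"wz":0,"claw":35}]}}

```text
clock: 5.72
position: [0.6241, -0.0708, 0.1135]
tool_rot: [3.14, -0.001, 0.689]
force: [-0.2, -0.6, 0.3]
grip_width: 0.0302
```

```bash
python3 -c "
from h import *
inc((.62,-.075,.22,.69),(.430,.066,.2,1.53))
snap('wrist','w4');snap('scene','s4')"
```

```text
t 5.72 pos [ 0.6241 -0.0708  0.1135] rot [ 3.14e+00 -1.00e-03  6.89e-01] F [-0.2 -0.6  0.3] w 0.0302
x -0.57 y 0.08 z -10.65  wx 0.11 wy -0.04 wz -0.05
x -6.27 y -22.88 z -8.70  wx 0.12 wy 0.01 wz -48.18
```

View pics/w4.png

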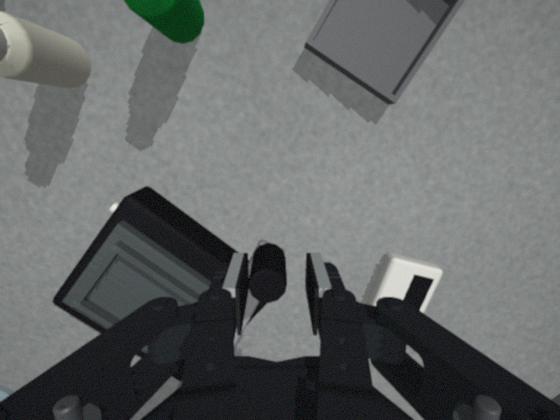

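Request:
{"method": "jog_arm", "body": {"increments": [{"x":-0.3,"y":0,"z":-5,"wx":0,"wy":0,"wz":0,"claw":35},{"x":-0.3,"y":0,"z":-9,"wx":0,"wy":0,"wz":0,"claw":70},{"x":-2,"y":-6,"z":-9,"wx":0,"wy":0,"wz":-10,"claw":70},{"x":-3.5,"y":-12,"z":-9,"wx":0,"wy":0,"wz":-20,"claw":70},{"x":-5,"y":-18,"z":-9,"wx":0,"wy":0,"wz":-30,"claw":70},{"x":-6.3,"y":-22.9,"z":-8.7,"wx":0,"wy":0,"wz":-40,"claw":70},{"x":-6.3,"y":-22.9,"z":-8.7,"wx":0,"wy":0,"wz":-48.2,"claw":70},{"x":-6.3,"y":-22.9,"z":-8.7,"wx":0,"wy":0,"wz":-48.2,"claw":70},{"x":-6.3,"y":-22.9,"z":-8.7,"wx":0,"wy":0,"wz":-48.2,"claw":70},{"x":-6.3,"y":-22.9,"z":-8.7,"wx":0,"wy":0,"wz":-48.2,"claw":70}]}}

```text
clock: 7.08
position: [0.4289, 0.0652, 0.2]
tool_rot: [3.141, 0.002, 1.527]
force: [0.6, -0.3, -0.0]
grip_width: 0.0597
```

```bash
python3 -c "
from h import *
inc((.430,.066,.1,1.53),(.430,.066,.011,1.53))
snap('wrist','w5')"
```

```text
t 7.08 pos [0.4289 0.0652 0.2   ] rot [3.141e+00 2.000e-03 1.527e+00] F [ 0.6 -0.3 -0. ] w 0.0597
x 0.10 y 0.10 z 10.00  wx 0.06 wy 0.09 wz -0.16
x 0.12 y 0.09 z 18.90  wx 0.06 wy 0.09 wz -0.16
```

View pics/w5.png

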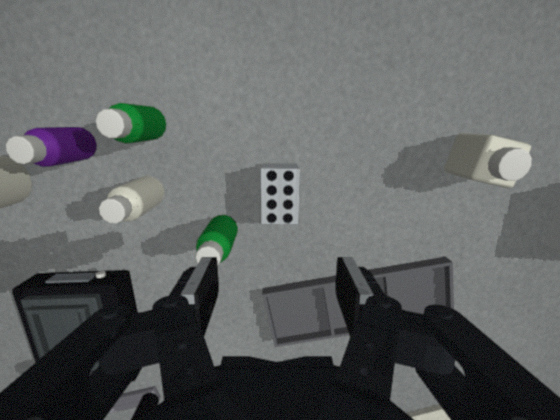

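```bash
python3 -c "
from h import *
f=load('w5')
print(world(f,[[261,168.5],[299,168.5],[299,223],[262,223.5],[280,196]],.04)[:,:2].round(4))
print(world(f,[[515,164],[116,209]],.072).round(4))"
```

```text
[[0.4004 0.05  ]
 [0.402  0.0882]
 [0.4599 0.087 ]
 [0.4588 0.0477]
 [0.4296 0.068 ]]
[[ 0.4012  0.2791  0.072 ]
 [ 0.4277 -0.0859  0.072 ]]
```

Request:
{"method": "jog_arm", "body": {"increments": [{"x":0.2,"y":0.1,"z":5,"wx":0,"wy":0,"wz":0,"claw":70},{"x":0.2,"y":0.1,"z":10,"wx":0,"wy":0,"wz":0,"claw":70},{"x":0.2,"y":0.1,"z":14,"wx":0,"wy":0,"wz":0,"claw":70},{"x":0.2,"y":0.1,"z":17,"wx":0,"wy":0,"wz":0,"claw":70},{"x":0.2,"y":0.1,"z":18.9,"wx":0,"wy":0,"wz":0,"claw":70},{"x":0.2,"y":0.1,"z":18.9,"wx":0,"wy":0,"wz":0,"claw":60},{"x":0.2,"y":0.1,"z":18.9,"wx":0,"wy":0,"wz":0,"claw":30},{"x":0.2,"y":0.1,"z":18.9,"wx":0,"wy":0,"wz":0,"claw":30},{"x":0.2,"y":0.1,"z":18.9,"wx":0,"wy":0,"wz":0,"claw":30}], "squeeze": 40}}

```text
clock: 8.25
position: [0.4305, 0.0668, 0.0116]
tool_rot: [3.14, 0.002, 1.527]
force: [-1.7, -1.8, 7.3]
grip_width: 0.0396
```

```bash
python3 -c "
from h import *
inc((.430,.066,.2,1.57),(.5835,-.1845,.2,1.57))
snap('wrist','w6')"
```

```text
t 8.25 pos [0.4305 0.0668 0.0116] rot [3.140e+00 2.000e-03 1.527e+00] F [-1.7 -1.8  7.3] w 0.0396
x -0.11 y -0.01 z -18.84  wx 0.11 wy 0.09 wz -2.44
x -24.47 y 16.41 z -18.77  wx 0.11 wy 0.09 wz -2.44
```

View pics/w6.png

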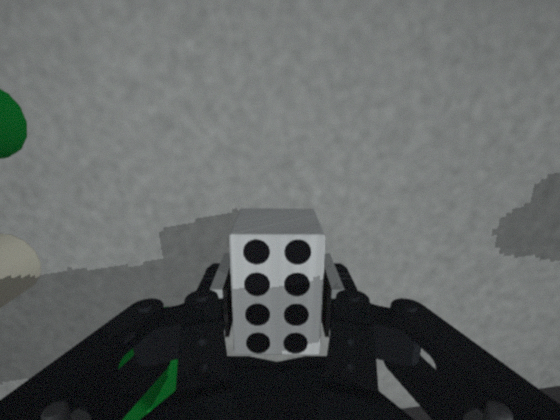

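Request:
{"method": "jog_arm", "body": {"increments": [{"x":0,"y":0,"z":-2,"wx":0,"wy":0,"wz":0,"claw":30},{"x":0,"y":0,"z":-6,"wx":0,"wy":0,"wz":0,"claw":30},{"x":0,"y":0,"z":-12,"wx":0,"wy":0,"wz":0,"claw":30},{"x":0,"y":0,"z":-17,"wx":0,"wy":0,"wz":0,"claw":30},{"x":-4,"y":2.5,"z":-18.8,"wx":0,"wy":0,"wz":-2.4,"claw":30},{"x":-9,"y":6,"z":-18.8,"wx":0,"wy":0,"wz":-2.4,"claw":30},{"x":-14,"y":9.5,"z":-18.8,"wx":0,"wy":0,"wz":-2.4,"claw":30},{"x":-20,"y":13.5,"z":-18.8,"wx":0,"wy":0,"wz":-2.4,"claw":30},{"x":-24.5,"y":16.4,"z":-18.8,"wx":0,"wy":0,"wz":-2.4,"claw":30},{"x":-24.5,"y":16.4,"z":-18.8,"wx":0,"wy":0,"wz":-2.4,"claw":30}]}}

```text
clock: 9.55
position: [0.5839, -0.1893, 0.1993]
tool_rot: [3.14, 0.002, 1.563]
force: [-0.8, 2.1, -2.7]
grip_width: 0.0396
```

```bash
python3 -c "
from h import *
inc((.5835,-.1845,.09,1.57),(.5835,-.1845,.062,1.57))
snap('wrist','w7')"
```

```text
t 9.55 pos [ 0.5839 -0.1893  0.1993] rot [3.140e+00 2.000e-03 1.563e+00] F [-0.8  2.1 -2.7] w 0.0396
x 0.50 y -0.06 z 10.93  wx 0.08 wy 0.10 wz -0.39
x 0.50 y -0.07 z 13.73  wx 0.08 wy 0.10 wz -0.39
```

View pics/w7.png

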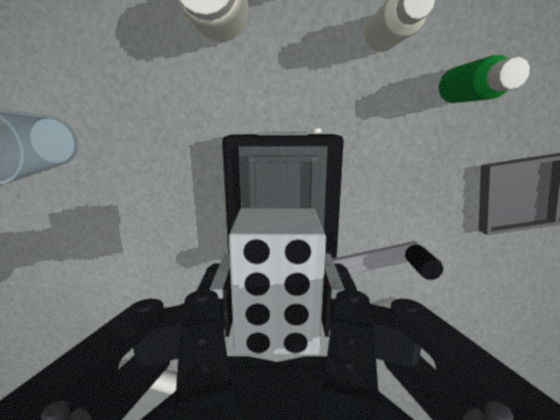

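Request:
{"method": "jog_arm", "body": {"increments": [{"x":0.5,"y":0,"z":5,"wx":0,"wy":0,"wz":0,"claw":30},{"x":0.5,"y":0,"z":10,"wx":0,"wy":0,"wz":0,"claw":30},{"x":0.5,"y":0,"z":12,"wx":0,"wy":0,"wz":0,"claw":30},{"x":0.5,"y":0,"z":13,"wx":0,"wy":0,"wz":0,"claw":30},{"x":0.5,"y":0,"z":13.5,"wx":0,"wy":0,"wz":0,"claw":30},{"x":0.5,"y":0,"z":13.5,"wx":0,"wy":0,"wz":0,"claw":30}]}}

```text
clock: 10.35
position: [0.5839, -0.1816, 0.0655]
tool_rot: [3.139, 0.001, 1.566]
force: [0.4, 0.2, -2.0]
grip_width: 0.0396
```

```bash
python3 -c "
from h import *
inc((.5835,-.1845,.061,1.57))
snap('wrist','w8')"
```

```text
t 10.35 pos [ 0.5839 -0.1816  0.0655] rot [3.139e+00 1.000e-03 1.566e+00] F [ 0.4  0.2 -2. ] w 0.0396
x -0.29 y -0.04 z 0.45  wx 0.13 wy 0.07 wz -0.22
```

View pics/w8.png

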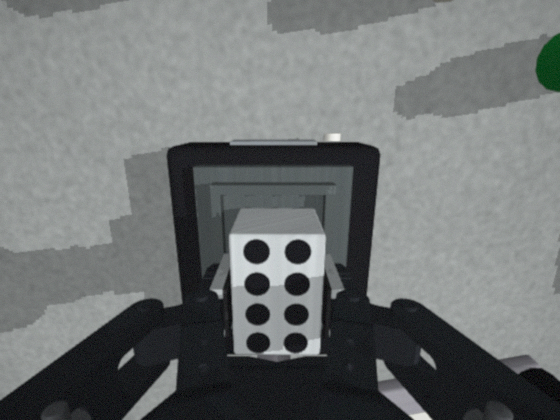

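Request:
{"method": "jog_arm", "body": {"increments": [{"x":-0.3,"y":0,"z":0.2,"wx":0,"wy":0,"wz":0,"claw":30},{"x":-0.3,"y":0,"z":0.4,"wx":0,"wy":0,"wz":0,"claw":30},{"x":-0.3,"y":0,"z":0.4,"wx":0,"wy":0,"wz":0,"claw":30}]}}

```text
clock: 10.78
position: [0.584, -0.1848, 0.0617]
tool_rot: [3.139, 0.001, 1.566]
force: [0.0, -0.0, -1.8]
grip_width: 0.0394
```

```bash
python3 -c "
from h import *
inc((.5835,-.1845,.061,1.57))"
```

```text
t 10.78 pos [ 0.584  -0.1848  0.0617] rot [3.139e+00 1.000e-03 1.566e+00] F [ 0.  -0.  -1.8] w 0.0394
x 0.03 y -0.05 z 0.07  wx 0.15 wy 0.08 wz -0.23
```

Request:
{"method": "jog_arm", "body": {"increments": [{"x":0,"y":0,"z":0.15,"wx":0,"wy":0,"wz":0,"claw":30},{"x":0,"y":0,"z":0.15,"wx":0,"wy":0,"wz":0,"claw":30},{"x":0,"y":0,"z":0.1,"wx":0,"wy":0,"wz":0,"claw":55},{"x":0,"y":0,"z":0.1,"wx":0,"wy":0,"wz":0,"claw":65},{"x":0,"y":0,"z":0.1,"wx":0,"wy":0,"wz":0,"claw":65},{"x":0,"y":0,"z":-4,"wx":0,"wy":0,"wz":0,"claw":65},{"x":0,"y":0,"z":-8,"wx":0,"wy":0,"wz":0,"claw":65},{"x":0,"y":0,"z":-14,"wx":0,"wy":0,"wz":0,"claw":65},{"x":0,"y":0,"z":-14,"wx":0,"wy":0,"wz":0,"claw":65}]}}

```text
clock: 11.9
position: [0.5854, -0.1845, 0.2058]
tool_rot: [3.133, 0.003, 1.566]
force: [0.7, -0.5, -0.3]
grip_width: 0.056
```

```bash
python3 -c "
from h import *
inc((.62,-.073,.19,.69),(.62,-.073,.114,.69))
f=snap('wrist','w9')
im=cv2.imread('pics/w9.png');cv2.imwrite('pics/w9a.png',cv2.resize(im[100:320,180:460],None,fx=2.8,fy=2.8,interpolation=cv2.INTER_CUBIC))"
```

```text
t 11.9 pos [ 0.5854 -0.1845  0.2058] rot [3.133e+00 3.000e-03 1.566e+00] F [ 0.7 -0.5 -0.3] w 0.056
x 11.17 y 3.39 z 1.57  wx 0.51 wy -0.05 wz 50.18
x 11.20 y 3.33 z 9.17  wx 0.51 wy -0.05 wz 50.18
```

View pics/w9a.png

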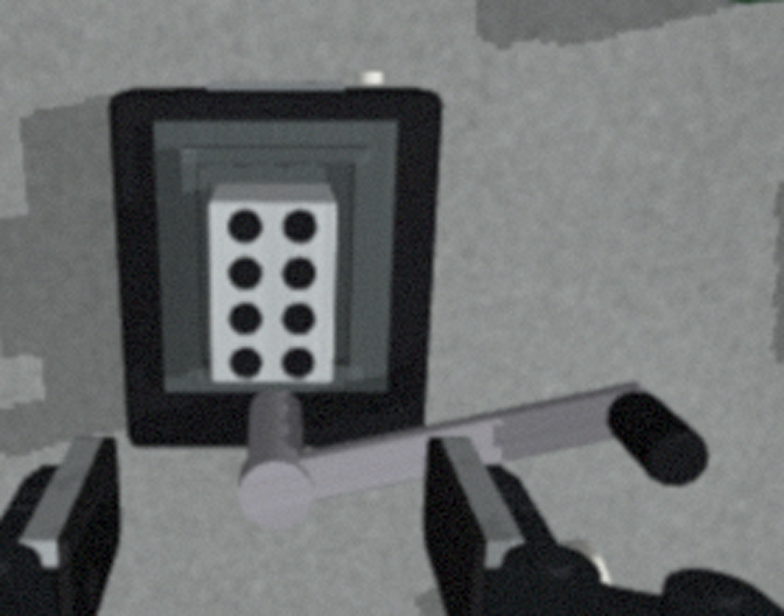

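```bash
python3 -c "
from h import *
np.set_printoptions(precision=4,suppress=True)
f=load('w9'); a=lambda *p:np.array(p)/2.8+[180,100]
c=world(f,a([208,200],[336,200],[332,380],[210,382]),.09);print(c,c.mean(0),np.linalg.norm(np.diff(c,axis=0),axis=1))
print(world(f,a([668,448]),.136),world(f,a([277,495]),.112))
print('rim',world(f,a([182,148],[370,150]),.058))"
```

```text
[[ 0.5541 -0.2043  0.09  ]
 [ 0.5542 -0.165   0.09  ]
 [ 0.6136 -0.1652  0.09  ]
 [ 0.6142 -0.2053  0.09  ]] [ 0.584 -0.185  0.09 ] [0.0393 0.0593 0.0401]
[[ 0.6157 -0.0754  0.136 ]] [[ 0.6435 -0.1834  0.112 ]]
rim [[ 0.5417 -0.2152  0.058 ]
 [ 0.5426 -0.1514  0.058 ]]
```

Request:
{"method": "jog_arm", "body": {"increments": [{"x":3,"y":1,"z":1,"wx":0,"wy":0,"wz":10,"claw":50},{"x":7,"y":2,"z":1.5,"wx":0,"wy":0,"wz":20,"claw":50},{"x":10.9,"y":3,"z":1.5,"wx":0,"wy":0,"wz":30,"claw":50},{"x":10.9,"y":3,"z":1.5,"wx":0.4,"wy":0,"wz":40,"claw":50},{"x":10.9,"y":3,"z":1.5,"wx":0.4,"wy":0,"wz":50,"claw":50},{"x":10.9,"y":3,"z":1.5,"wx":0.4,"wy":0,"wz":50,"claw":50},{"x":10.9,"y":3,"z":5,"wx":0.4,"wy":0,"wz":50,"claw":50},{"x":10.9,"y":3,"z":9.2,"wx":0.4,"wy":0,"wz":50,"claw":50},{"x":10.9,"y":3,"z":9.2,"wx":0.4,"wy":0,"wz":50,"claw":35},{"x":10.9,"y":3,"z":9.2,"wx":0.4,"wy":0,"wz":50,"claw":35}]}}

```text
clock: 13.2
position: [0.6159, -0.076, 0.1124]
tool_rot: [-3.141, -0.0, 0.695]
force: [0.4, -0.1, 1.0]
grip_width: 0.0302
```

```bash
python3 -c "
from h import *
T=np.linspace(1.2,0,10)
inc(*[(.645-.115*np.cos(t),-.1845+.115*np.sin(t),.113,y) for t,y in zip(T,np.linspace(.7,1.57,10))])
snap('wrist','w10')"
```

```text
t 13.2 pos [ 0.6159 -0.076   0.1124] rot [-3.141 -0.     0.695] F [ 0.4 -0.1  1. ] w 0.0302
x -1.05 y -0.71 z -0.06  wx -0.03 wy -0.02 wz -0.30
x -2.53 y -1.10 z -0.06  wx -0.03 wy -0.02 wz -5.83
x -4.05 y -1.28 z -0.06  wx -0.03 wy -0.02 wz -11.37
x -5.58 y -1.27 z -0.06  wx -0.03 wy -0.02 wz -16.91
x -7.10 y -1.05 z -0.06  wx -0.03 wy -0.02 wz -22.45
x -8.57 y -0.64 z -0.06  wx -0.03 wy -0.03 wz -27.99
x -9.98 y -0.03 z -0.07  wx -0.03 wy -0.03 wz -33.53
x -11.29 y 0.77 z -0.07  wx -0.03 wy -0.03 wz -39.07
x -12.48 y 1.72 z -0.07  wx -0.03 wy -0.03 wz -44.61
x -13.54 y 2.83 z -0.07  wx -0.02 wy -0.03 wz -50.14
```

View pics/w10.png

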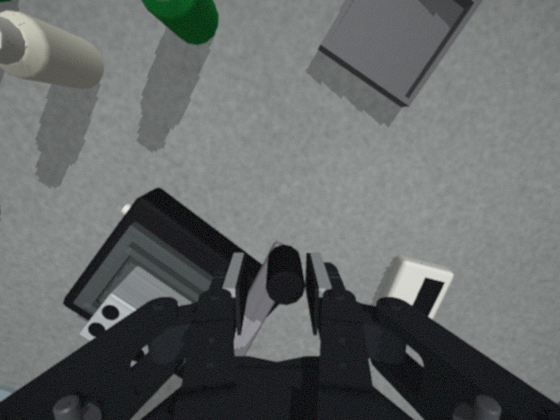

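Request:
{"method": "jog_arm", "body": {"increments": [{"x":-1.1,"y":-0.7,"z":0,"wx":0,"wy":0,"wz":0,"claw":35},{"x":-2.5,"y":-1.1,"z":0,"wx":0,"wy":0,"wz":-6,"claw":35},{"x":-4.1,"y":-1.3,"z":0,"wx":0,"wy":0,"wz":-11,"claw":35},{"x":-5.6,"y":-1.3,"z":0,"wx":0,"wy":0,"wz":-17,"claw":35},{"x":-7.1,"y":-1,"z":0,"wx":0,"wy":0,"wz":-22,"claw":35},{"x":-8.6,"y":-0.6,"z":0,"wx":0,"wy":0,"wz":-28,"claw":35},{"x":-10,"y":0,"z":0,"wx":0,"wy":0,"wz":-34,"claw":35},{"x":-11.3,"y":0.8,"z":0,"wx":0,"wy":0,"wz":-39,"claw":35},{"x":-12.5,"y":1.7,"z":0,"wx":0,"wy":0,"wz":-45,"claw":35},{"x":-13.5,"y":2.8,"z":0,"wx":0,"wy":0,"wz":-50,"claw":35}]}}

```text
clock: 14.5
position: [0.5295, -0.1848, 0.1137]
tool_rot: [3.14, 0.001, 1.571]
force: [-0.3, 0.1, -0.5]
grip_width: 0.0299
```

```bash
python3 -c "
from h import *
inc((.530,-.1845,.113,1.57))
snap('wrist','w11')"
```

```text
t 14.5 pos [ 0.5295 -0.1848  0.1137] rot [3.140e+00 1.000e-03 1.571e+00] F [-0.3  0.1 -0.5] w 0.0299
x 0.03 y 0.05 z 0.07  wx 0.08 wy 0.05 wz 0.03
```

View pics/w11.png

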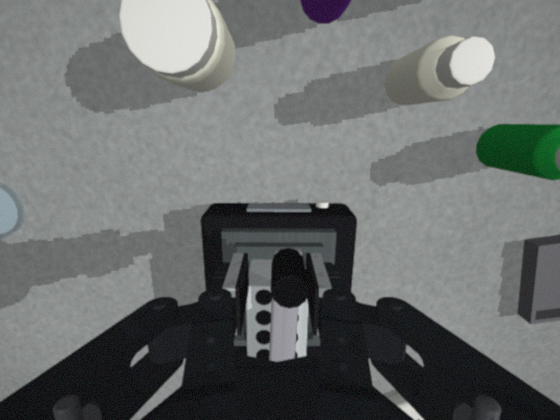

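Request:
{"method": "jog_arm", "body": {"increments": [{"x":0,"y":0,"z":0,"wx":0,"wy":0,"wz":0,"claw":24},{"x":0,"y":0,"z":0,"wx":0,"wy":0,"wz":0,"claw":24},{"x":-0.2,"y":0,"z":0,"wx":0,"wy":0,"wz":0,"claw":24},{"x":-0.2,"y":0,"z":0,"wx":0,"wy":0,"wz":0,"claw":24}], "squeeze": 20}}

```text
clock: 15.05
position: [0.5292, -0.1854, 0.1138]
tool_rot: [3.14, -0.002, 1.574]
force: [-0.1, 15.8, -2.4]
grip_width: 0.0203
```

```bash
python3 -c "
from h import *
inc((.530,-.1845,.113,1.57))
snap('wrist','w12')
im=cv2.imread('pics/w12.png');cv2.imwrite('pics/w12a.png',cv2.resize(im[180:380,180:380],None,fx=3,fy=3,interpolation=cv2.INTER_CUBIC))"
```

```text
t 15.05 pos [ 0.5292 -0.1854  0.1138] rot [ 3.140e+00 -2.000e-03  1.574e+00] F [-0.1 15.8 -2.4] w 0.0203
x 0.09 y 0.08 z 0.08  wx 0.08 wy -0.10 wz 0.20
```

View pics/w12a.png

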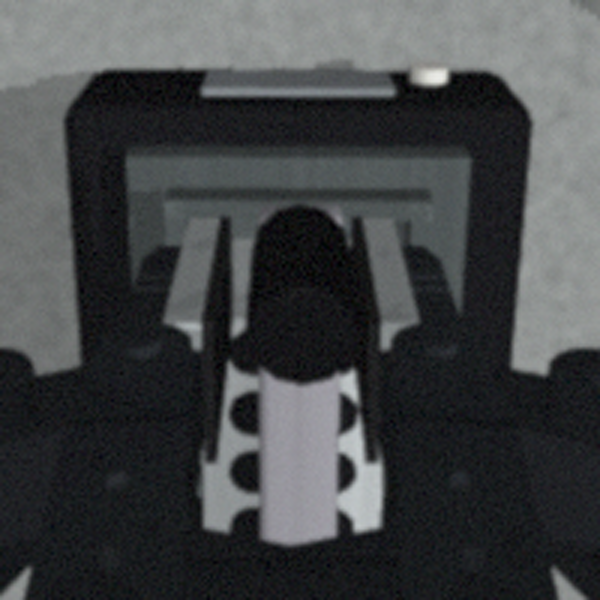

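Request:
{"method": "jog_arm", "body": {"increments": [{"x":0.1,"y":0,"z":0,"wx":0,"wy":0,"wz":0,"claw":35},{"x":0.1,"y":0,"z":0,"wx":0,"wy":0,"wz":0,"claw":45},{"x":0.1,"y":0,"z":-3,"wx":0,"wy":0,"wz":0,"claw":45},{"x":0.1,"y":0,"z":-7,"wx":0,"wy":0,"wz":0,"claw":60},{"x":0.1,"y":0,"z":-10,"wx":0,"wy":0,"wz":0,"claw":60}]}}

```text
clock: 15.72
position: [0.5292, -0.1846, 0.2156]
tool_rot: [3.139, -0.001, 1.573]
force: [-0.2, 0.1, -0.2]
grip_width: 0.0511
```

```bash
python3 -c "
from h import *
inc((.427,-.085,.2,.6))"
```

```text
t 15.72 pos [ 0.5292 -0.1846  0.2156] rot [ 3.139e+00 -1.000e-03  1.573e+00] F [-0.2  0.1 -0.2] w 0.0511
x 9.98 y -10.20 z 1.55  wx 0.09 wy -0.11 wz 55.73
```

Request:
{"method": "jog_arm", "body": {"increments": [{"x":3,"y":-3,"z":0.5,"wx":0,"wy":0,"wz":10,"claw":60},{"x":6,"y":-6,"z":1,"wx":0,"wy":0,"wz":20,"claw":60},{"x":9,"y":-9,"z":1.5,"wx":0,"wy":0,"wz":30,"claw":60},{"x":10,"y":-10.2,"z":1.5,"wx":0,"wy":0,"wz":40,"claw":60},{"x":10,"y":-10.2,"z":1.5,"wx":0,"wy":0,"wz":50,"claw":60},{"x":10,"y":-10.2,"z":1.5,"wx":0,"wy":0,"wz":55.7,"claw":60},{"x":10,"y":-10.2,"z":1.5,"wx":0,"wy":0,"wz":55.7,"claw":60},{"x":10,"y":-10.2,"z":1.5,"wx":0,"wy":0,"wz":55.7,"claw":60}]}}

```text
clock: 16.73
position: [0.427, -0.0849, 0.2006]
tool_rot: [3.141, -0.002, 0.603]
force: [-0.2, 0.3, -0.3]
grip_width: 0.0508
```

```bash
python3 -c "
from h import *
inc((.427,-.085,.11,.6),(.427,-.085,.026,.6))
snap('wrist','w13')"
```

```text
t 16.73 pos [ 0.427  -0.0849  0.2006] rot [ 3.141e+00 -2.000e-03  6.030e-01] F [-0.2  0.3 -0.3] w 0.0508
x -0.03 y 0.00 z 9.06  wx 0.05 wy -0.14 wz 0.15
x -0.05 y -0.01 z 17.46  wx 0.05 wy -0.14 wz 0.15
```

View pics/w13.png

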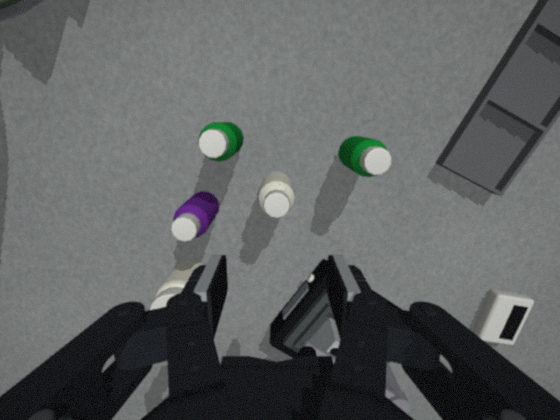

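```bash
python3 -c "
from h import *
f=load('w13')
print(world(f,[[277,204.5],[214,144],[185,227],[375,160]],.084).round(4))
o=bot.observe(); print(pix(f,[[*o['position'][:2],.084]]))"
```

```text
[[ 0.4264 -0.0828  0.084 ]
 [ 0.3528 -0.0695  0.084 ]
 [ 0.3693 -0.1479  0.084 ]
 [ 0.473  -0.0029  0.084 ]]
[[276.31881531 206.69726361]]
```

Request:
{"method": "jog_arm", "body": {"increments": [{"x":0,"y":0,"z":5,"wx":0,"wy":0,"wz":0,"claw":60},{"x":0,"y":-0.1,"z":9,"wx":0,"wy":0,"wz":0,"claw":60},{"x":0,"y":-0.1,"z":12,"wx":0,"wy":0,"wz":0,"claw":60},{"x":0,"y":-0.1,"z":15,"wx":0,"wy":0,"wz":0,"claw":60},{"x":0,"y":-0.1,"z":17.4,"wx":0,"wy":0,"wz":0,"claw":60},{"x":0,"y":-0.1,"z":17.4,"wx":0,"wy":0,"wz":0,"claw":60},{"x":0,"y":-0.1,"z":17.4,"wx":0,"wy":0,"wz":0,"claw":30},{"x":0,"y":-0.1,"z":17.4,"wx":0,"wy":0,"wz":0,"claw":30},{"x":0,"y":-0.1,"z":17.4,"wx":0,"wy":0,"wz":0,"claw":30}], "squeeze": 30}}

```text
clock: 17.9
position: [0.4273, -0.0842, 0.0272]
tool_rot: [3.14, -0.003, 0.602]
force: [-1.6, -1.0, 9.9]
grip_width: 0.0349
```

```bash
python3 -c "
from h import *
inc((.427,-.085,.2,.6),(.580,.158,.2,.15))
snap('wrist','w14')"
```

```text
t 17.9 pos [ 0.4273 -0.0842  0.0272] rot [ 3.14e+00 -3.00e-03  6.02e-01] F [-1.6 -1.   9.9] w 0.0349
x -0.01 y 0.08 z -17.28  wx 0.10 wy -0.19 wz 0.11
x 26.36 y -11.29 z -17.22  wx 0.05 wy -0.20 wz 25.90
```

View pics/w14.png

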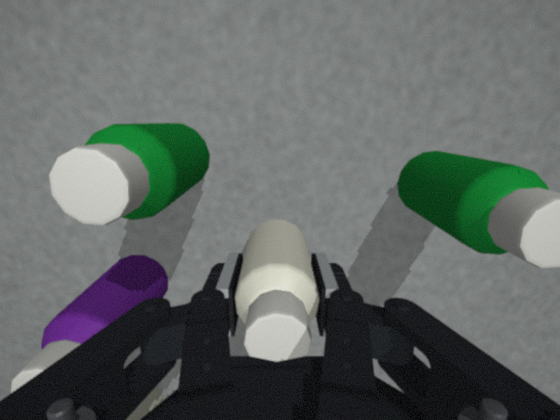

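Request:
{"method": "jog_arm", "body": {"increments": [{"x":0,"y":0,"z":-2,"wx":0,"wy":0,"wz":0,"claw":30},{"x":0,"y":0,"z":-6,"wx":0,"wy":0,"wz":0,"claw":30},{"x":0,"y":0,"z":-12,"wx":0,"wy":0,"wz":0,"claw":30},{"x":2,"y":-1,"z":-16,"wx":0,"wy":0,"wz":5,"claw":30},{"x":7,"y":-3,"z":-16,"wx":0,"wy":0,"wz":10,"claw":30},{"x":12,"y":-5,"z":-16,"wx":0,"wy":0,"wz":15,"claw":30},{"x":17,"y":-7.5,"z":-15,"wx":0,"wy":0,"wz":20,"claw":30},{"x":22,"y":-9.5,"z":-14,"wx":0,"wy":0,"wz":25.9,"claw":30},{"x":26.4,"y":-11.3,"z":-13,"wx":0,"wy":0,"wz":25.9,"claw":30},{"x":26.4,"y":-11.3,"z":-13,"wx":0,"wy":0,"wz":25.9,"claw":30}]}}

```text
clock: 19.2
position: [0.5805, 0.162, 0.1571]
tool_rot: [-3.14, -0.003, 0.154]
force: [-0.8, -1.2, -1.1]
grip_width: 0.0351
```

```bash
python3 -c "
from h import *
inc((.580,.158,.06,.15),(.580,.158,.032,.15))
snap('wrist','w15')"
```

```text
t 19.2 pos [0.5805 0.162  0.1571] rot [-3.14e+00 -3.00e-03  1.54e-01] F [-0.8 -1.2 -1.1] w 0.0351
x -0.14 y 0.40 z 9.71  wx -0.11 wy -0.17 wz 0.21
x -0.15 y 0.41 z 12.51  wx -0.11 wy -0.17 wz 0.21
```

View pics/w15.png

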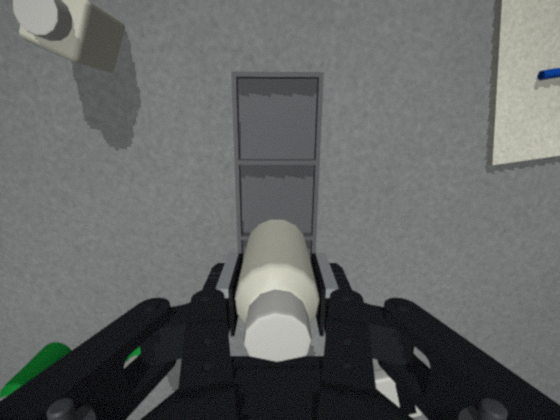

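```bash
python3 -c "
from h import *
f=load('w15')
c=world(f,[[233,73],[323,73],[318,161],[238,161],[241,235],[317,235]],.016)[:,:2]; print(c.round(4))
u=np.array([-np.sin(.15),np.cos(.15)])
print((c[:2].mean(0)-.116*u),(c[2:4].mean(0)-.038*u),(c[4:].mean(0)+.038*u))"
```

```text
[[0.5265 0.2683]
 [0.6033 0.2804]
 [0.6136 0.2055]
 [0.5396 0.194 ]
 [0.5513 0.1209]
 [0.6269 0.1326]]
[0.58222376 0.15965665] [0.58230385 0.16213842] [0.58344216 0.16431226]
```

Request:
{"method": "jog_arm", "body": {"increments": [{"x":0,"y":0.3,"z":5,"wx":0,"wy":0,"wz":0,"claw":30},{"x":0,"y":0.3,"z":9,"wx":0,"wy":0,"wz":0,"claw":30},{"x":0,"y":0.3,"z":11,"wx":0,"wy":0,"wz":0,"claw":30},{"x":0,"y":0.3,"z":12.2,"wx":0,"wy":0,"wz":0,"claw":30},{"x":0,"y":0.3,"z":12.5,"wx":0,"wy":0,"wz":0,"claw":30},{"x":0,"y":0.3,"z":12.5,"wx":0,"wy":0,"wz":0,"claw":30}]}}

```text
clock: 20.0
position: [0.5814, 0.157, 0.0333]
tool_rot: [-3.141, -0.004, 0.152]
force: [0.0, -0.1, 0.2]
grip_width: 0.0349
```

```bash
python3 -c "
from h import *
inc((.581,.159,.031,.15))"
```

```text
t 20.0 pos [0.5814 0.157  0.0333] rot [-3.141 -0.004  0.152] F [ 0.  -0.1  0.2] w 0.0349
x -0.01 y -0.20 z 0.23  wx -0.03 wy -0.22 wz 0.11
```

Request:
{"method": "jog_arm", "body": {"increments": [{"x":0,"y":-0.2,"z":0.15,"wx":0,"wy":-0.2,"wz":0,"claw":30},{"x":0,"y":-0.2,"z":0.3,"wx":0,"wy":-0.2,"wz":0,"claw":30},{"x":0,"y":-0.2,"z":0.3,"wx":0,"wy":-0.2,"wz":0,"claw":30}]}}

```text
clock: 20.38
position: [0.5815, 0.1595, 0.0313]
tool_rot: [-3.141, -0.002, 0.152]
force: [-3.2, -0.5, 12.2]
grip_width: 0.0351
```

Request:
{"method": "jog_arm", "body": {"increments": [{"x":0,"y":0,"z":-0.05,"wx":0,"wy":0,"wz":0,"claw":45},{"x":0,"y":0,"z":-0.1,"wx":0,"wy":0,"wz":0,"claw":58},{"x":0,"y":0,"z":-0.1,"wx":0,"wy":0,"wz":0,"claw":58},{"x":0,"y":0,"z":-3,"wx":0,"wy":0,"wz":0,"claw":58},{"x":0,"y":0,"z":-8,"wx":0,"wy":0,"wz":0,"claw":58},{"x":0,"y":0,"z":-14,"wx":0,"wy":0,"wz":0,"claw":100},{"x":0,"y":0,"z":-17,"wx":0,"wy":0,"wz":0,"claw":100},{"x":0,"y":0,"z":-17,"wx":0,"wy":0,"wz":0,"claw":100}]}}

```text
clock: 21.38
position: [0.5822, 0.1596, 0.2035]
tool_rot: [-3.141, -0.005, 0.152]
force: [0.1, 0.1, -0.6]
grip_width: 0.0852
```

```bash
python3 -c "
from h import *
inc((.407,-.243,.2,.15))
snap('wrist','w16')"
```

```text
t 21.38 pos [0.5822 0.1596 0.2035] rot [-3.141 -0.005  0.152] F [ 0.1  0.1 -0.6] w 0.0852
x -23.41 y 37.15 z 0.19  wx -0.06 wy -0.30 wz 0.11
```

View pics/w16.png

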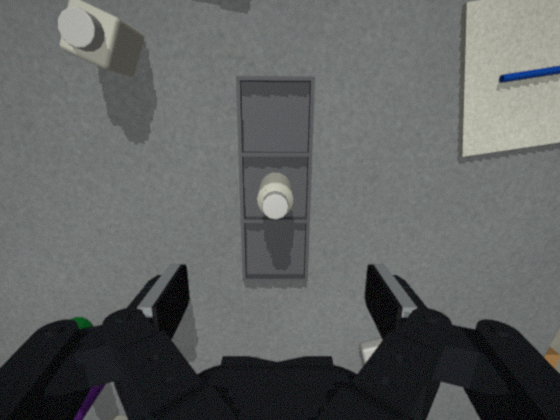

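```bash
python3 -c "
from h import *
np.set_printoptions(precision=4,suppress=True)
f=load('w16')
c=world(f,[[237,77],[314,77],[307,278],[244,278]],.016)[:,:2]; print(c,c.mean(0),np.linalg.norm(np.diff(c,axis=0),axis=1))
print(world(f,[[275,206]],.088), world(f,[[80,28]],.072))
im=cv2.imread('pics/w16.png');cv2.imwrite('pics/w16a.png',cv2.resize(im[0:140,20:170],None,fx=4,fy=4,interpolation=cv2.INTER_CUBIC))
"
```

```text
[[0.5263 0.2685]
 [0.603  0.2803]
 [0.637  0.0562]
 [0.5607 0.0447]] [0.5818 0.1624] [0.0777 0.2267 0.0772]
[[0.5814 0.1606 0.088 ]] [[0.4055 0.2789 0.072 ]]
```

View pics/w16a.png

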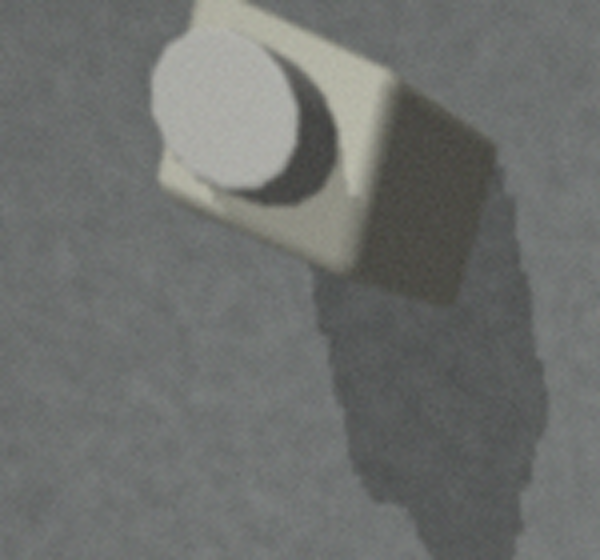

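```bash
python3 -c "
from h import *
inc((.403,.278,.2,-.245),(.403,.278,.024,-.245))
"
```

```text
t 21.43 pos [0.5815 0.1592 0.2018] rot [-3.141e+00 -3.000e-03  1.520e-01] F [-0.3 -0.2 -0.7] w 0.0853
x -15.85 y -14.45 z 0.14  wx -0.07 wy -0.16 wz 22.74
x -15.90 y -14.44 z 17.74  wx -0.07 wy -0.16 wz 22.74
```

Request:
{"method": "jog_arm", "body": {"increments": [{"x":-4,"y":-4,"z":0,"wx":0,"wy":0,"wz":8,"claw":80},{"x":-8,"y":-7.5,"z":0,"wx":0,"wy":0,"wz":16,"claw":80},{"x":-12,"y":-11,"z":0,"wx":0,"wy":0,"wz":22.7,"claw":80},{"x":-15.9,"y":-14.4,"z":0,"wx":0,"wy":0,"wz":22.7,"claw":80},{"x":-15.9,"y":-14.4,"z":0,"wx":0,"wy":0,"wz":22.7,"claw":80},{"x":-15.9,"y":-14.4,"z":0,"wx":0,"wy":0,"wz":22.7,"claw":80},{"x":-15.9,"y":-14.4,"z":0,"wx":0,"wy":0,"wz":22.7,"claw":80}]}}

```text
clock: 22.3
position: [0.4031, 0.2768, 0.2008]
tool_rot: [-3.141, -0.002, -0.246]
force: [0.7, -0.6, 0.0]
grip_width: 0.0684
```

```bash
python3 -c "
from h import *
inc((.403,.278,.024,-.245))
f=snap('wrist','w17')
im=cv2.imread('pics/w17.png');cv2.imwrite('pics/w17a.png',cv2.resize(im[100:300,160:400],None,fx=3,fy=3,interpolation=cv2.INTER_CUBIC))"
```

```text
t 22.3 pos [0.4031 0.2768 0.2008] rot [-3.141e+00 -2.000e-03 -2.460e-01] F [ 0.7 -0.6  0. ] w 0.0684
x -0.08 y -0.10 z 17.68  wx -0.06 wy -0.10 wz -0.04
```

View pics/w17a.png

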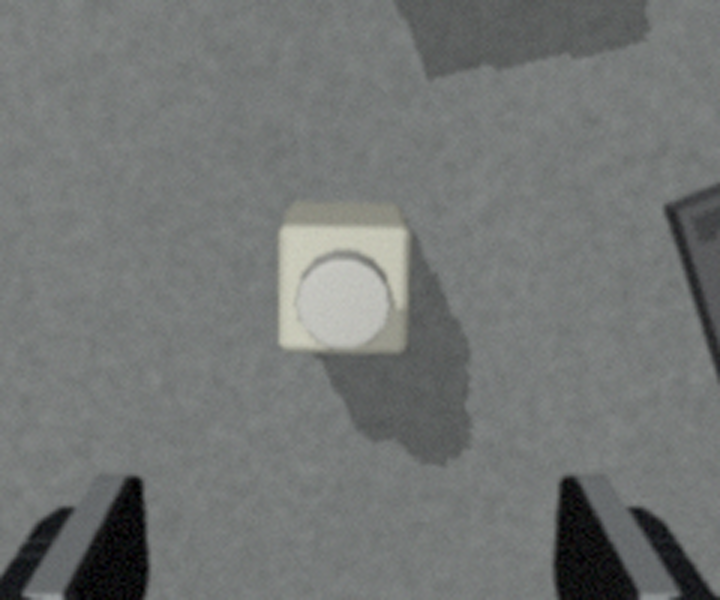

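```bash
python3 -c "
from h import *
f=load('w17')
print(world(f,[[160+343/3,100+300/3]],.072), world(f,np.array([[280,226],[408,226],[405,352],[281,350]])/3+[160,100],.056).mean(0))
"
```

```text
[[0.40249635 0.28037016 0.072     ]] [0.4024307  0.27971353 0.056     ]
```

Request:
{"method": "jog_arm", "body": {"increments": [{"x":-0.1,"y":-0.2,"z":5,"wx":0,"wy":0,"wz":0,"claw":80},{"x":-0.1,"y":-0.2,"z":9,"wx":0,"wy":0,"wz":0,"claw":80},{"x":-0.1,"y":-0.2,"z":13,"wx":0,"wy":0,"wz":0,"claw":80},{"x":-0.1,"y":-0.2,"z":16,"wx":0,"wy":0,"wz":0,"claw":80},{"x":-0.1,"y":-0.2,"z":17.7,"wx":0,"wy":0,"wz":0,"claw":80},{"x":-0.1,"y":-0.2,"z":17.7,"wx":0,"wy":0,"wz":0,"claw":70},{"x":-0.1,"y":-0.2,"z":17.7,"wx":0,"wy":0,"wz":0,"claw":40},{"x":-0.1,"y":-0.2,"z":17.7,"wx":0,"wy":0,"wz":0,"claw":40},{"x":-0.1,"y":-0.2,"z":17.7,"wx":0,"wy":0,"wz":0,"claw":40}]}}

```text
clock: 23.48
position: [0.4037, 0.2794, 0.0249]
tool_rot: [-3.139, -0.003, -0.246]
force: [-0.0, -1.4, 9.1]
grip_width: 0.0437
```

```bash
python3 -c "
from h import *
inc((.403,.278,.16,-.245),(.5696,.235,.16,.15))
"
```

```text
t 23.48 pos [0.4037 0.2794 0.0249] rot [-3.139e+00 -3.000e-03 -2.460e-01] F [-0.  -1.4  9.1] w 0.0437
x 0.01 y 0.12 z -13.51  wx -0.14 wy -0.18 wz -0.07
x 17.22 y 0.23 z -13.46  wx -0.10 wy -0.20 wz -22.70
```

Request:
{"method": "jog_arm", "body": {"increments": [{"x":0,"y":0,"z":-2,"wx":0,"wy":0,"wz":0,"claw":40},{"x":0,"y":0,"z":-6,"wx":0,"wy":0,"wz":0,"claw":40},{"x":0,"y":0,"z":-11,"wx":0,"wy":0,"wz":0,"claw":40},{"x":4,"y":0.1,"z":-13,"wx":0,"wy":0,"wz":-6,"claw":40},{"x":8,"y":0.1,"z":-13,"wx":0,"wy":0,"wz":-12,"claw":40},{"x":12,"y":0.2,"z":-13,"wx":0,"wy":0,"wz":-18,"claw":40},{"x":15,"y":0.2,"z":-12,"wx":0,"wy":0,"wz":-22.7,"claw":40},{"x":17.2,"y":0.2,"z":-10,"wx":0,"wy":0,"wz":-22.7,"claw":40},{"x":17.2,"y":0.2,"z":-8,"wx":0,"wy":0,"wz":-22.7,"claw":40},{"x":17.2,"y":0.2,"z":-8,"wx":0,"wy":0,"wz":-22.7,"claw":40}]}}

```text
clock: 24.72
position: [0.5684, 0.2352, 0.1043]
tool_rot: [-3.141, -0.001, 0.151]
force: [-0.5, -0.3, -1.4]
grip_width: 0.0438
```

```bash
python3 -c "
from h import *
inc((.5696,.235,.03,.15))
snap('wrist','w18')
"
```

```text
t 24.73 pos [0.5684 0.2352 0.1043] rot [-3.141e+00 -1.000e-03  1.510e-01] F [-0.5 -0.3 -1.4] w 0.0438
x 0.11 y 0.05 z 7.43  wx -0.03 wy -0.08 wz 0.03
```

View pics/w18.png

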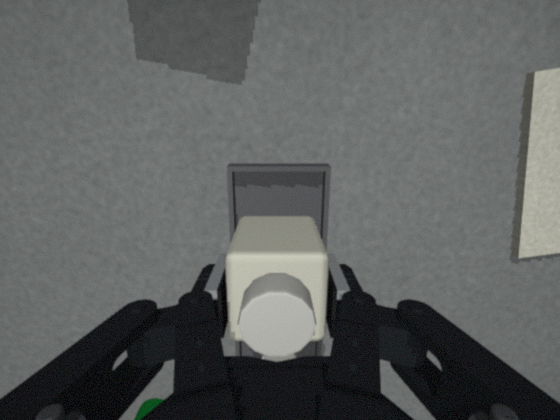

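Request:
{"method": "jog_arm", "body": {"increments": [{"x":0.1,"y":0,"z":4,"wx":0,"wy":0,"wz":0,"claw":40},{"x":0.1,"y":0,"z":6,"wx":0,"wy":0,"wz":0,"claw":40},{"x":0.1,"y":0,"z":7.1,"wx":0,"wy":0,"wz":0,"claw":40},{"x":0.1,"y":0,"z":7.5,"wx":0,"wy":0,"wz":0,"claw":40},{"x":0.1,"y":0,"z":7.5,"wx":0,"wy":0,"wz":0,"claw":40}]}}

```text
clock: 25.4
position: [0.5702, 0.2362, 0.031]
tool_rot: [-3.14, -0.003, 0.151]
force: [0.1, 0.3, -0.8]
grip_width: 0.0433
```

Request:
{"method": "jog_arm", "body": {"increments": [{"x":0,"y":0.1,"z":0.15,"wx":0,"wy":0,"wz":0,"claw":40},{"x":0,"y":0.1,"z":0.3,"wx":0,"wy":0,"wz":0,"claw":40},{"x":0,"y":0.1,"z":0.3,"wx":0,"wy":0,"wz":0,"claw":40}]}}

```text
clock: 25.78
position: [0.5708, 0.2351, 0.0289]
tool_rot: [-3.141, -0.004, 0.151]
force: [-1.4, -3.3, 11.5]
grip_width: 0.0433
```

Contact at the expected height; release and lift.

Request:
{"method": "jog_arm", "body": {"increments": [{"x":0,"y":0,"z":-0.05,"wx":0,"wy":0,"wz":0,"claw":55},{"x":0,"y":0,"z":-0.1,"wx":0,"wy":0,"wz":0,"claw":72},{"x":0,"y":0,"z":-0.1,"wx":0,"wy":0,"wz":0,"claw":72},{"x":0,"y":0,"z":-3,"wx":0,"wy":0,"wz":0,"claw":72},{"x":0,"y":0,"z":-8,"wx":0,"wy":0,"wz":0,"claw":72},{"x":0,"y":0,"z":-14,"wx":0,"wy":0,"wz":0,"claw":100},{"x":0,"y":0,"z":-17,"wx":0,"wy":0,"wz":0,"claw":100},{"x":0,"y":0,"z":-17,"wx":0,"wy":0,"wz":0,"claw":100}]}}

```text
clock: 26.78
position: [0.5709, 0.2353, 0.2012]
tool_rot: [-3.14, -0.008, 0.15]
force: [0.1, -0.3, -0.8]
grip_width: 0.0854
```

```bash
python3 -c "
from h import *
inc((.407,-.243,.2,.15))
snap('wrist','w19')"
```

```text
t 26.77 pos [0.5709 0.2353 0.2012] rot [-3.14  -0.008  0.15 ] F [ 0.1 -0.3 -0.8] w 0.0854
x -23.37 y 44.84 z -0.13  wx -0.09 wy -0.46 wz 0.02
```

View pics/w19.png

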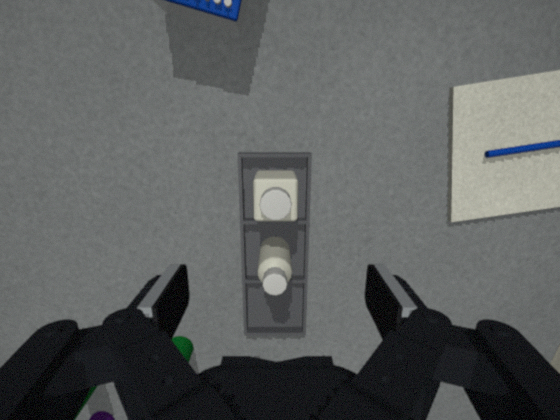

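Request:
{"method": "jog_arm", "body": {"increments": [{"x":-3,"y":5,"z":0,"wx":0,"wy":-0.4,"wz":0,"claw":100},{"x":-6,"y":10,"z":0,"wx":0,"wy":-0.4,"wz":0,"claw":100},{"x":-9,"y":15,"z":0,"wx":0,"wy":-0.4,"wz":0,"claw":100},{"x":-12,"y":21,"z":0,"wx":0,"wy":-0.4,"wz":0,"claw":100},{"x":-15,"y":27,"z":0,"wx":0,"wy":-0.4,"wz":0,"claw":100},{"x":-18,"y":33,"z":0,"wx":0,"wy":-0.4,"wz":0,"claw":100},{"x":-21,"y":39,"z":0,"wx":0,"wy":-0.4,"wz":0,"claw":100},{"x":-23.4,"y":44.8,"z":0,"wx":0,"wy":-0.4,"wz":0,"claw":100},{"x":-23.4,"y":44.8,"z":0,"wx":0,"wy":-0.4,"wz":0,"claw":100},{"x":-23.4,"y":44.8,"z":0,"wx":0,"wy":-0.4,"wz":0,"claw":100}]}}

```text
clock: 28.08
position: [0.405, -0.2441, 0.1967]
tool_rot: [-3.139, 0.002, 0.148]
force: [0.3, 0.1, 0.4]
grip_width: 0.0855
```

```bash
python3 -c "
from h import *
inc((.407,-.243,.022,.15))
f=snap('wrist','w20')"
```

```text
t 28.07 pos [ 0.405  -0.2441  0.1967] rot [-3.139e+00  2.000e-03  1.480e-01] F [0.3 0.1 0.4] w 0.0855
x 0.25 y -0.04 z 17.47  wx -0.13 wy 0.14 wz -0.14
```

View pics/w20.png

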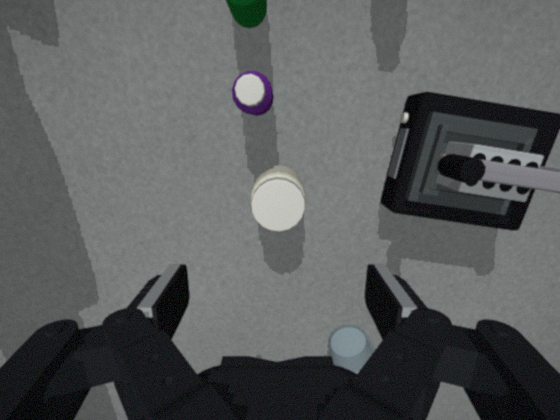

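```bash
python3 -c "
from h import *
f=load('w20')
print(world(f,[[278,203.5]],.074))
inc((*world(f,[[278,203.5]],.074)[0,:2],.022,.15))"
```

```text
[[ 0.40593718 -0.24225302  0.074     ]]
t 28.12 pos [ 0.4057 -0.2428  0.1969] rot [-3.139e+00  2.000e-03  1.500e-01] F [0.4 0.2 0.3] w 0.0852
x 0.07 y -0.01 z 17.49  wx -0.13 wy 0.11 wz -0.02
```

Request:
{"method": "jog_arm", "body": {"increments": [{"x":0.1,"y":0,"z":5,"wx":0,"wy":0,"wz":0,"claw":100},{"x":0.1,"y":0,"z":9,"wx":0,"wy":0,"wz":0,"claw":100},{"x":0.1,"y":0,"z":13,"wx":0,"wy":0,"wz":0,"claw":100},{"x":0.1,"y":0,"z":16,"wx":0,"wy":0,"wz":0,"claw":100},{"x":0.1,"y":0,"z":17.5,"wx":0,"wy":0,"wz":0,"claw":100},{"x":0.1,"y":0,"z":17.5,"wx":0,"wy":0,"wz":0,"claw":80},{"x":0.1,"y":0,"z":17.5,"wx":0,"wy":0,"wz":0,"claw":50},{"x":0.1,"y":0,"z":17.5,"wx":0,"wy":0,"wz":0,"claw":50},{"x":0.1,"y":0,"z":17.5,"wx":0,"wy":0,"wz":0,"claw":50}], "squeeze": 40}}

```text
clock: 29.25
position: [0.4068, -0.2426, 0.0229]
tool_rot: [-3.14, 0.001, 0.149]
force: [-1.8, 1.5, 10.5]
grip_width: 0.0545
```

```bash
python3 -c "
from h import *
inc((.405,-.243,.2,.15),(.592,.085,.2,.15))
snap('wrist','w21')"
```

```text
t 29.25 pos [ 0.4068 -0.2426  0.0229] rot [-3.14e+00  1.00e-03  1.49e-01] F [-1.8  1.5 10.5] w 0.0545
x -0.19 y -0.01 z -17.71  wx -0.07 wy 0.04 wz -0.03
x 23.18 y -29.66 z -17.69  wx -0.07 wy 0.04 wz -0.03
```

View pics/w21.png

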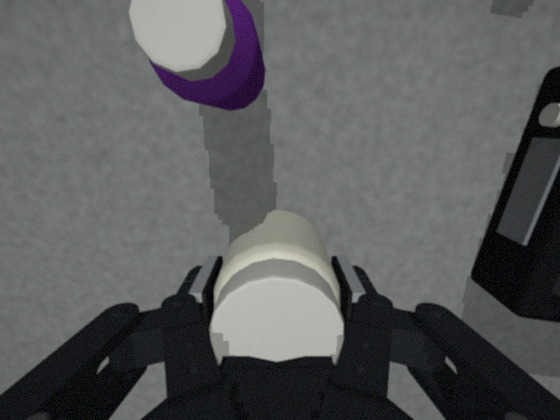

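Request:
{"method": "jog_arm", "body": {"increments": [{"x":0,"y":0,"z":-2,"wx":0,"wy":0,"wz":0,"claw":50},{"x":0,"y":0,"z":-6,"wx":0,"wy":0,"wz":0,"claw":50},{"x":0,"y":0,"z":-12,"wx":0,"wy":0,"wz":0,"claw":50},{"x":0,"y":0,"z":-17,"wx":0,"wy":0,"wz":0,"claw":50},{"x":4,"y":-5,"z":-17.5,"wx":0,"wy":0,"wz":0,"claw":50},{"x":8,"y":-10,"z":-17.5,"wx":0,"wy":0,"wz":0,"claw":50},{"x":12,"y":-15,"z":-17.5,"wx":0,"wy":0,"wz":0,"claw":50},{"x":16,"y":-20,"z":-17,"wx":0,"wy":0,"wz":0,"claw":50},{"x":20,"y":-25,"z":-16,"wx":0,"wy":0,"wz":0,"claw":50},{"x":23.2,"y":-29.6,"z":-15,"wx":0,"wy":0,"wz":0,"claw":50}]}}

```text
clock: 30.55
position: [0.5918, 0.0831, 0.1739]
tool_rot: [-3.141, -0.0, 0.149]
force: [0.8, -1.7, -2.2]
grip_width: 0.0545
```

```bash
python3 -c "
from h import *
inc((.592,.085,.1,.15),(.592,.085,.029,.15))
snap('wrist','w22')"
```

```text
t 30.55 pos [0.5918 0.0831 0.1739] rot [-3.141 -0.     0.149] F [ 0.8 -1.7 -2.2] w 0.0545
x 0.05 y -0.18 z 7.39  wx -0.04 wy -0.01 wz -0.08
x 0.05 y -0.17 z 14.49  wx -0.04 wy -0.01 wz -0.08
```

View pics/w22.png

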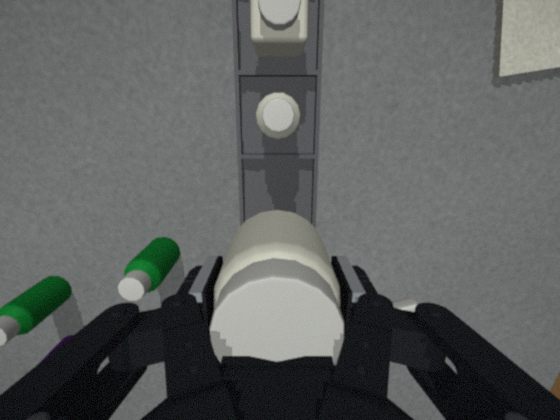

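Request:
{"method": "jog_arm", "body": {"increments": [{"x":0,"y":-0.1,"z":5,"wx":0,"wy":0,"wz":0,"claw":50},{"x":0,"y":-0.2,"z":9,"wx":0,"wy":0,"wz":0,"claw":50},{"x":0,"y":-0.2,"z":12,"wx":0,"wy":0,"wz":0,"claw":50},{"x":0,"y":-0.2,"z":13.8,"wx":0,"wy":0,"wz":0,"claw":50},{"x":0,"y":-0.2,"z":14.4,"wx":0,"wy":0,"wz":0,"claw":50},{"x":0,"y":-0.2,"z":14.4,"wx":0,"wy":0,"wz":0,"claw":50}]}}

```text
clock: 31.35
position: [0.5929, 0.0953, 0.0297]
tool_rot: [-3.135, -0.002, 0.156]
force: [1.2, -0.8, -0.2]
grip_width: 0.0542
```

```bash
python3 -c "
from h import *
inc((.592,.085,.029,.15))"
```

```text
t 31.35 pos [0.5929 0.0953 0.0297] rot [-3.135e+00 -2.000e-03  1.560e-01] F [ 1.2 -0.8 -0.2] w 0.0542
x -0.25 y 1.00 z 0.06  wx -0.36 wy -0.11 wz 0.34
```

Request:
{"method": "jog_arm", "body": {"increments": [{"x":-0.1,"y":0.5,"z":-0.2,"wx":0,"wy":0,"wz":0,"claw":50},{"x":-0.2,"y":1,"z":-0.2,"wx":-0.3,"wy":0,"wz":0.3,"claw":50},{"x":-0.2,"y":1,"z":-0.2,"wx":-0.3,"wy":0,"wz":0.3,"claw":50}]}}

```text
clock: 31.72
position: [0.5927, 0.0844, 0.032]
tool_rot: [-3.141, -0.002, 0.15]
force: [0.3, 0.6, -2.3]
grip_width: 0.0544
```

```bash
python3 -c "
from h import *
inc((.592,.085,.026,.15))
snap('wrist','w23');print(bot.observe()['qd'].round(3))"
```

```text
t 31.73 pos [0.5927 0.0844 0.032 ] rot [-3.141e+00 -2.000e-03  1.500e-01] F [ 0.3  0.6 -2.3] w 0.0544
x -0.06 y -0.07 z 0.60  wx -0.02 wy -0.14 wz -0.02
[-0.004  0.005 -0.003 -0.002 -0.001 -0.001 -0.   ]
```

View pics/w23.png

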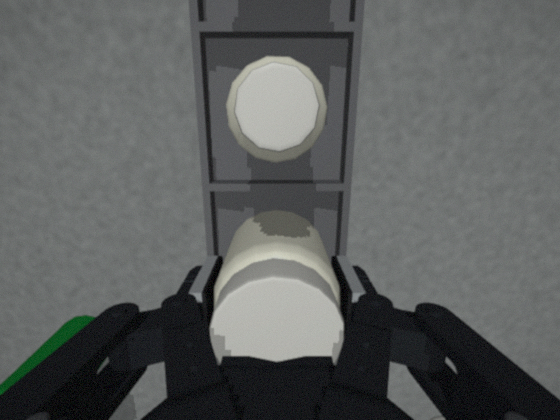

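Request:
{"method": "jog_arm", "body": {"increments": [{"x":0,"y":0,"z":0.2,"wx":0,"wy":0,"wz":0,"claw":50},{"x":0,"y":0,"z":0.4,"wx":0,"wy":0,"wz":0,"claw":50},{"x":0,"y":0,"z":0.55,"wx":0,"wy":0,"wz":0,"claw":50},{"x":0,"y":0,"z":0.6,"wx":0,"wy":0,"wz":0,"claw":50}]}}

```text
clock: 32.28
position: [0.5926, 0.0848, 0.0269]
tool_rot: [-3.142, -0.002, 0.15]
force: [-10.3, -3.4, 29.9]
grip_width: 0.0543
```

Request:
{"method": "jog_arm", "body": {"increments": [{"x":0,"y":0,"z":-0.05,"wx":0,"wy":0,"wz":0,"claw":60},{"x":0,"y":0,"z":-0.1,"wx":0,"wy":0,"wz":0,"claw":85},{"x":0,"y":0,"z":-0.1,"wx":0,"wy":0,"wz":0,"claw":85},{"x":0,"y":0,"z":-3,"wx":0,"wy":0,"wz":0,"claw":85},{"x":0,"y":0,"z":-8,"wx":0,"wy":0,"wz":0,"claw":85},{"x":0,"y":0,"z":-14,"wx":0,"wy":0,"wz":0,"claw":85},{"x":0,"y":0,"z":-20,"wx":0,"wy":0,"wz":0,"claw":85},{"x":0,"y":0,"z":-25,"wx":0,"wy":0,"wz":0,"claw":85},{"x":0,"y":0,"z":-25,"wx":0,"wy":0,"wz":0,"claw":85}]}}

```text
clock: 33.4
position: [0.5934, 0.0853, 0.2806]
tool_rot: [3.141, -0.008, 0.15]
force: [0.2, 0.3, -0.9]
grip_width: 0.0725
```

```bash
python3 -c "
from h import *
snap('wrist','w24');inc((.5,0,.3,.15));snap('top','top2');snap('scene','scene2')"
```

```text
t 33.45 pos [0.5926 0.0848 0.2783] rot [ 3.141 -0.005  0.15 ] F [-0.5 -0.6 -0.8] w 0.0726
x -10.41 y 7.00 z -2.22  wx 0.02 wy -0.28 wz -0.01
```

View pics/w24.png

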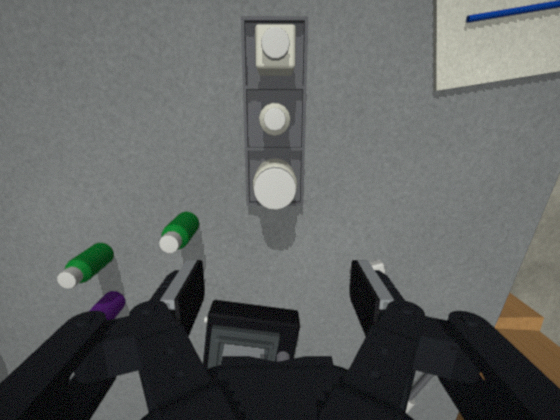

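View pics/scene2.png

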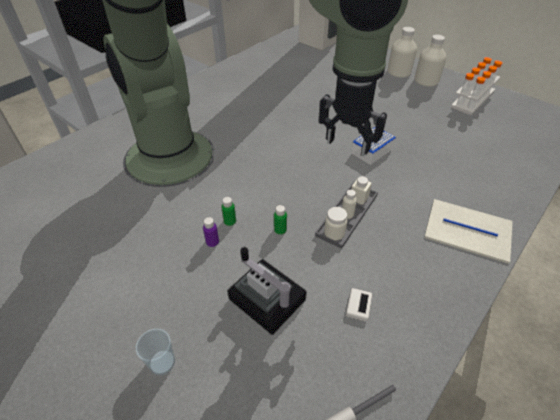

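Run:
```python
from h import *
np.set_printoptions(precision=4,suppress=True)
f=load('w24')
c=world(f,[[243,17],[307,17],[302,204],[248,203]],.016)[:,:2]; print(c,c.mean(0),np.linalg.norm(np.diff(c,axis=0),axis=1))
th=.15;Rm=np.array([[np.cos(th),np.sin(th)],[-np.sin(th),np.cos(th)]])
for n,p,z in(('sq',[275,43],.076),('slim',[274,119],.088),('jar',[274,187],.078)):
    w=world(f,[p],z)[0,:2]; print(n,w,[Rm@(w-o) for o in (c.mean(0),np.array([.581,.160]))])
im=cv2.imread('pics/scene2.png');cv2.imwrite('pics/z2.png',cv2.resize(im[170:340,210:400],None,fx=4,fy=3.5,interpolation=cv2.INTER_CUBIC))
im=cv2.imread('pics/top2.png');cv2.imwrite('pics/z3.png',cv2.resize(im[150:290,160:400],None,fx=3.2,fy=3.2,interpolation=cv2.INTER_CUBIC))
```

```text
[[0.5278 0.2686]
 [0.6025 0.2801]
 [0.6366 0.0537]
 [0.5616 0.0439]] [0.5821 0.1616] [0.0756 0.229  0.0756]
sq [0.571 0.234] [array([-0.0002,  0.0733]), array([0.0011, 0.0747])]
slim [0.581  0.1598] [array([-0.0014, -0.0015]), array([-0.    , -0.0002])]
jar [0.5922 0.0849] [array([-0.0015, -0.0773]), array([-0.0001, -0.0759])]
```

View pics/z2.png

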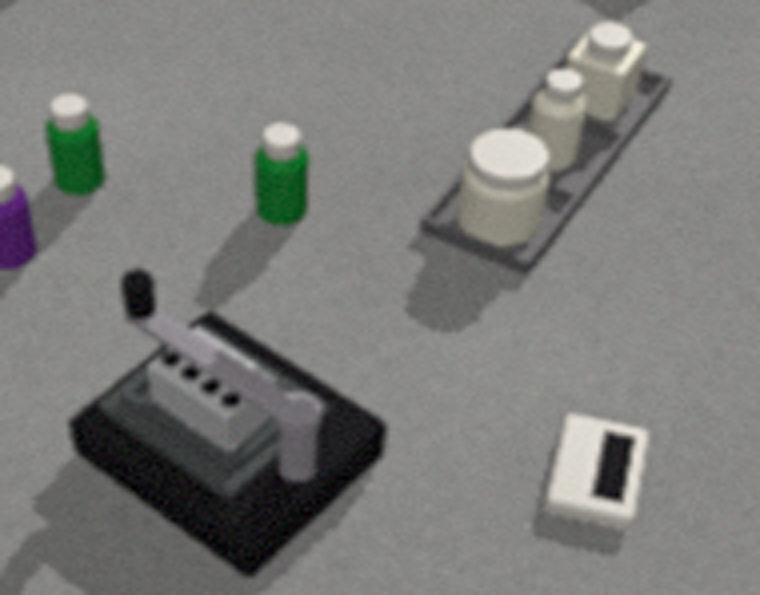

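View pics/z3.png

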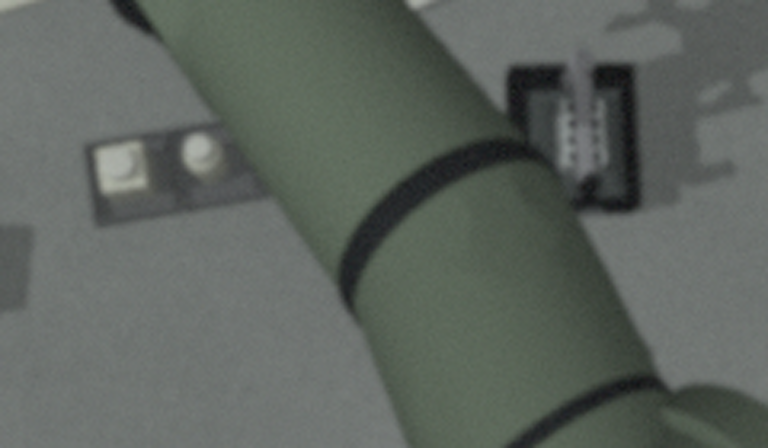

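Run:
```python
from h import *
f=load('scene2')
# knob top centre and pivot top in z2 crop (x/4+210, y/3.5+170)
k=world(f,[[138/4+210,280/3.5+170]],.136)[0];p=world(f,[[300/4+210,405/3.5+170]],.114)[0]
print(k,p,np.arctan2(k[1]-p[1],p[0]-k[0]),np.hypot(*(k-p)[:2]))
k=world(load('w20'),[[468,171]],.136);print(k)
s0=cv2.imread('pics/scene0.png').astype(int);s2=cv2.imread('pics/scene2.png').astype(int)
print('beaker diff',abs(s0-s2)[320:380,130:180].mean(),'bg',abs(s0-s2)[380:410,20:100].mean())
print('now',np.abs(bot.observe()['qd']).max())
```

```text
[ 0.53066238 -0.18376977  0.136     ] [ 0.64597634 -0.18388958  0.114     ] 0.0010389230024606814 0.11531402028445055
[[ 0.52706869 -0.18425557  0.136     ]]
beaker diff 3.8935555555555554 bg 3.7655555555555558
now 0.014165587962583553
```

Everything checks out: the arm angle is about 0.00 rad, the block is seated and the bottles are centred. Handing in.

```bash
python3 -c "
from h import *
print(bot.job_done())"
```

```text
the job is handed in; nothing more can be done
None
```

The shaker station is set up, and I handed the job in at about 33.5 s of the 131 s allowed. No verdict was reported.

**What I did:** I swung the hold-down arm open and seated the block in the nest. I then swung the arm closed against its stop, which pushed back with about 16 N. After that I placed the slim bottle in the middle compartment, the square bottle in the far one and the jar in the one nearest the shaker.

**Last checks, from the camera images:**
- **Block:** its centre was within about 1 mm of the nest centre, and its top measured the right size at the seated height. This was taken before the arm was closed.
- **Hold-down arm:** about 0.00 rad.
- **Bottles:** all three stand upright, each about 3 mm or less from the middle of its compartment.
- **Bystanders:** the beaker looks unmoved. I never went near the tip box, but I didn't measure it again at the end. The green and purple look-alikes were left alone.

**What disagreed:**
- My first caddy and shaker readings from the fixed cameras were a few per cent off in size, so I used the close wrist-camera views instead.
- While lowering the jar, the arm read about 10 mm off sideways. I lifted it slightly, corrected and then set it down; the fingers read about 30 N at contact.
- My first move call was refused because some keys were missing; nothing moved.

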